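# Stock the topping station

### The arm

A 6-joint arm with a two-finger parallel gripper is mounted at the origin on a cart in front of the work surface, level with it; the furniture and walls round the work are solid. World frame = base frame: x ahead of the robot, y to its left, z up, the work surface at z = 0. Lengths are in m, angles in rad, forces in N, time in s.
With the tool pointing down it reaches from about 0.425 to 0.95 m from the base axis. Payload 14.7 kg.
Tool frame: the origin (TCP) lies on the centre line of the jaws, within the pads' length; the fingertips stand 17 mm ahead of it and the grasp point (between the pads) lies 2 mm behind it; z points along the fingers, y is the line along which they close (so a half turn about z gives the same grasp; the last joint's range is limited). The gripper opens to 85 mm and grips with 20 to 120 N. Pads are 22 mm wide; open, the fingers measure 114 mm over their backs; the gripper's body (76 mm by 85 mm) begins 54 mm behind the grasp point. The pads swing forward as they close: fully open they stand 13 mm farther back than shut.
Start: joints at [-1.39, 0.48, 1.596, -0, 1.065, -0.047], TCP at [0.147, -0.633, 0.219] pointing down, gripper open.
Joint ranges: [-2.75, 2.75], [-0.82, 2.05], [0.23, 2.67], [-1.56, 4.7], [0.09, 2.69], [-2.92, 2.92]. Speed limits (rad/s): [1.89, 1.89, 2.39, 3.01, 3.01, 3.01].

### API

Orientations are given as a unit quaternion [w, x, y, z].
In Python, from plant import manip gives the robot as it stands. The module is installed in compiled form; this text tells all that it offers.
- The arm moves only by the tool servo_tool, never from a script. Its argument "steps" is one flat list of numbers, 7 for each row, row after row: the closure, from -1 (fully open) to 1 (shut), so that 0 is half open, then the shift along the tool's x, y, z as a fraction of full scale, then the turn, a rotation vector about the tool's x, y, z as a fraction of full scale. In form: [fingers, x, y, z, ax, ay, az, fingers, x, y, z, ax, ay, az, ...]. A call has 1 to 12 rows; each row shifts and turns the commanded pose from where the row before left it, along the tool's axes as they then stand; what a row does not reach is not made up. Full scale, the value 1, is 4 cm for a shift and pi/2 rad for a turn. A row lasts 1/8 s, in which the tool goes at most 62.5 mm and 10.7 degrees, less where a joint would pass 70% of its speed; a pose out of reach is approached as far as the arm can. A call with a number of a shift or a turn outside -1 to 1 is refused whole. A call with a gripper value outside its range is refused whole. The fingers move at their own pace and stop on an object; "squeeze" is the grip in N (left out, the last holds). Time passes only in rows, so rows that do not move let the fingers close. It gives the time, the measured TCP pose, the force, the opening and the grip force at its end, in the units of the state.
- manip.observe(): the state, without advancing time (a new reading comes with each control period).
- manip.read_camera(name): name is "scene" or "side" or "wrist"; returns a dict with "frame" (480x640x3 uint8, red, green, blue), "camera_matrix" (3x3 intrinsics, pixels), "cam_to_world" (4x4, takes a point from camera to world coordinates). Camera axes: x right, y down, z forward; pixel columns grow to the right and rows downward; lengths in m; the calibration is good to about 2 mm. A picture is of the moment at which its call begins. There is no depth.
- manip.close_job(): hands the job in; it is judged then, once.
Trained networks look in a picture, given as the dict that the camera call returned (one of the last four; its "shot" number tells which), for a name from the list of things; names that differ only in an ending like _2 or _b are one class to them, and where a whole thing is asked for, a point or a joint stands for the part that bears it (a point fixed in the world has none). Each returns a list of dicts, best first, with "p" (0 to 1); they miss things now and then, are a little off and sometimes report something else, mostly with a low value. They report only what shows in the picture. A call takes as long as a camera call.
- manip.recognise(target, picture): "xyz" ([x, y, z] in m, in world coordinates, good to about 4 mm: the middle of the surface that is visible of it).
The state is a dict: "t": time; "joints": joint angles; "joint_vel": joint speeds; "joint_efforts": joint torques, N m; "ee_pos": TCP position; "tcp_rot": TCP orientation; "wrist_force": force on the tool from outside, world axes, zero at the start; "wrist_torque": the same for the moment, N m; "width": finger opening in m; "gripper_force": force on a finger pad.
Only numpy, scipy, OpenCV 4.12 (cv2) and the standard library are available. Lean on these libraries where they do the work, as an engineer would, in place of code of your own. Each camera call takes 0.05 s, during which the arm holds its last target. There are 200 camera calls.

### The job

Unlock the hood of the topping station (swing the red keeper toward you out of the way, then slide the blue bolt to the right) and swing the hood open. Stack every food tub that is there on the well lid of its own colour, lengthways with it, its four feet down in the pockets of that lid, then push the hood shut until it seats home on its ball catch. Leave the dip cup, can and shaker where they are.

Things in the scene. Friction and masses are not known exactly. Their poses are not given: they have to be found in the camera images.
- station: Fixed steel topping station 250 mm deep (x -135 to +115), 384 wide, 50 high. Origin under it on the worktop; x away from the robot, y left, z up; turned a little. Rear part: deck with three lidded wells at x=+45, y=-105, 0, +105. Front part: ledge with two catches. A clear hood covers the deck; shut, its outside is x -20 to +114, y +-179, top z=140, walls 4 mm, open at the back.
- hood (a joint): Hood angle, rad: 0 shut, to 2.2 open (front edge rises and goes back). Stiff hinge: the hood (0.35 kg) stays where left. A sprung ball catch at its left front corner holds it shut over the first 0.05 rad; opening or shutting past it takes about 5 to 10 N at the handle. Below 1.8 rad the front edge hangs in the way of a gripper over the wells.
- hood_hinge (a point): Middle of the hood's hinge line, which runs along station y; in the station frame x=+113, y=0, z=100 mm.
- hood_handle (a point): Middle of the black round handle bar (12 mm thick, 110 long along station y, stubs to the hood at y=0 and +100, free from y=+8 to +92) in front of the hood. Shut, it is at station x=-65, y=+50, z=120 mm, 45 mm ahead of the hood's front wall; it turns with the hood about the hinge line.
- keeper (a joint): First catch, rad: red strut on the ledge, turning about an upright pin at station x=-90, y=-145 mm. 0 to 0.12 is locked: it points to station +y and blocks the bolt. Its free end swings toward the robot (anticlockwise from above) to 1.6, clear. Stays where left (light friction).
- keeper_post (a point): Grip point on the keeper's upright red post (16 mm thick, top at z=105 mm), 38 mm from the pin, at z=95. At keeper 0 it is at station x=-90, y=-107; at 1.57 at x=-128, y=-145 mm.
- bolt (a joint): Second catch, m: bolt on the ledge. 0 to 0.004 is locked: its nose lies over a tongue on the hood. Slides 0.032 to station -y to free the hood (clear beyond 0.022) once the keeper is out of the way (over 1.2 rad). Friction 1.5 N; stays where left.
- bolt_post (a point): Grip point on the bolt's upright blue post (16 mm thick, top at z=105 mm), at z=95; at station x=-90, y=-50 mm when locked. The hood's front wall is 70 mm behind it.
- tub_red: Food tub, white, 0.15 to 0.3 kg, with a red band and a red lid: body 100 (x) x 60 (y) mm, lid 104 x 64 mm from z=50 to its top at z=60; stands on four round corner feet 12 mm across, 4.5 mm high at x +-40, y +-20. Origin under its centre at foot level. Grip it across its 60 mm side. May be absent (None) in some starts.
- well_red: Fixed red lid of a well on the station's deck, 104 (x) x 64 (y) x 10 mm; origin under its centre (on the deck, z=50 of the worktop), axes as the station's. Four corner pockets 18 x 18 mm, 4 mm deep, at x +-40, y +-20 take a tub's feet with 3 mm play: seated, the tub's origin is 6 mm above this origin. Which colour is at which place varies.
- tub_yellow: Food tub, white, 0.15 to 0.3 kg, with a yellow band and a yellow lid: body 100 (x) x 60 (y) mm, lid 104 x 64 mm from z=50 to its top at z=60; stands on four round corner feet 12 mm across, 4.5 mm high at x +-40, y +-20. Origin under its centre at foot level. Grip it across its 60 mm side. May be absent (None) in some starts.
- well_yellow: Fixed yellow lid of a well on the station's deck, 104 (x) x 64 (y) x 10 mm; origin under its centre (on the deck, z=50 of the worktop), axes as the station's. Four corner pockets 18 x 18 mm, 4 mm deep, at x +-40, y +-20 take a tub's feet with 3 mm play: seated, the tub's origin is 6 mm above this origin. Which colour is at which place varies.
- tub_green: Food tub, white, 0.15 to 0.3 kg, with a green band and a green lid: body 100 (x) x 60 (y) mm, lid 104 x 64 mm from z=50 to its top at z=60; stands on four round corner feet 12 mm across, 4.5 mm high at x +-40, y +-20. Origin under its centre at foot level. Grip it across its 60 mm side. May be absent (None) in some starts.
- well_green: Fixed green lid of a well on the station's deck, 104 (x) x 64 (y) x 10 mm; origin under its centre (on the deck, z=50 of the worktop), axes as the station's. Four corner pockets 18 x 18 mm, 4 mm deep, at x +-40, y +-20 take a tub's feet with 3 mm play: seated, the tub's origin is 6 mm above this origin. Which colour is at which place varies.
- can: Drinks can (the one left of the station), 66 mm across, 115 mm tall, loose; bystander. Origin under its centre.
- shaker: Glass shaker (right of the station), 73 mm across, 119 mm tall, loose; bystander. Origin under its centre.
- dip: Lidded dip cup (right of the station) with red sauce, 69 mm across, 34 mm tall, loose; bystander. Origin under its centre.

How it is judged:
On the way, in this order (a step that is already met when the one before it is completed fails the run):
1. the keeper is swung clear while the bolt is still locked (value of joint keeper above 1.2 rad and value of joint bolt below 0.012 m), for 0.2 s.
2. the bolt is slid clear of the hood's tongue (value of joint bolt above 0.023 m), for 0.2 s.
3. the hood is swung open (value of joint hood above 1.4 rad), for 0.2 s.
At the end, for the whole second after the job is handed in: Hood shut on its catch (under 0.03 rad); every tub present rests level on the well lid of its colour, feet in the pockets (within 5 mm sideways, 0.1 rad in yaw, its feet under 8 mm above the lid's underside), at rest (value of joint hood below 0.03 rad and x of tub_red in the frame of well_red between -0.005 and 0.005 m and y of tub_red in the frame of well_red between -0.005 and 0.005 m and z of tub_red in the frame of well_red below 0.008 m and angle between each of tub_red, tub_yellow, tub_green's own z axis and vertical below 0.05 rad and angle between the x axis of tub_red and the x axis of well_red, either way round below 0.1 rad and linear speed of each of tub_red, tub_yellow, tub_green below 0.02 m/s and x of tub_yellow in the frame of well_yellow between -0.005 and 0.005 m and y of tub_yellow in the frame of well_yellow between -0.005 and 0.005 m and z of tub_yellow in the frame of well_yellow below 0.008 m and angle between the x axis of tub_yellow and the x axis of well_yellow, either way round below 0.1 rad and x of tub_green in the frame of well_green between -0.005 and 0.005 m and y of tub_green in the frame of well_green between -0.005 and 0.005 m and z of tub_green in the frame of well_green below 0.008 m and angle between the x axis of tub_green and the x axis of well_green, either way round below 0.1 rad); the robot touches nothing.
It fails at once if the can is pushed aside or tipped (distance of can from where it was at the start of the episode above 0.03 m or angle between can's own z axis and vertical above 0.5 rad).
It fails at once if the shaker is pushed aside or tipped (distance of shaker from where it was at the start of the episode above 0.03 m or angle between shaker's own z axis and vertical above 0.5 rad).
It fails at once if the dip is pushed aside or tipped (distance of dip from where it was at the start of the episode above 0.03 m or angle between dip's own z axis and vertical above 0.5 rad).
Of tub_red, tub_yellow, tub_green only 2 to 3 are there at a start; the rules pass over those that are not, and their reading is None.
At some moment in a run one of tub_red, tub_yellow, tub_green may be knocked a few centimetres aside while the robot is not near it.
Once in a run the grip may slacken for a moment while it holds something.
It also fails if it takes over 210 s, if anything falls off the work surface, if the arm or the gripper's body presses on something with over 40 N, if the wrist force passes 120 N, or if a joint passes its speed limit or range.

## Working session

There is one attempt and no reset: what is moved stays moved. The work goes in short steps, Python scripts to look and compute and a tool call to move; the robot and the scene stay as the last step left them, time stands still between calls to the robot, and variables do not carry over. Pictures are saved under pics/ and viewed, at most 14 in all, crops included, and the job is handed in when it is done.

Besides the shell and the picture viewer there is one more tool, called after "Emit:" as name(argument=value, ...) on one line, values as JSON. servo_tool: Moves the arm, as the interface text tells. Shift numbers are shares of 4 cm and turn numbers shares of pi/2 rad, none past 1 either way. Its arguments: {"type":"object","properties":{"steps":{"type":"array","items":{"type":"number","minimum":-1,"maximum":1}},"squeeze":{"type":"number"}},"required":["steps"]}

```bash
mkdir -p pics
cat > h.py <<'E'
import numpy as np, cv2
from plant import manip
from scipy.spatial.transform import Rotation as R
def shot(cam,name=None):
    p=manip.read_camera(cam)
    if name: cv2.imwrite(f'pics/{name}.png',p['frame'][:,:,::-1])
    return p
def rec(p,names,n=2):
    for k in names:
        for d in manip.recognise(k,p)[:n]: print(k,np.round(d['xyz'],4),round(d['p'],2))
def ray(p,u,v,z):
    K=p['camera_matrix'];T=p['cam_to_world']
    d=T[:3,:3]@np.linalg.solve(K,[u,v,1.]);o=T[:3,3]
    return o+d*(z-o[2])/d[2]
def st():
    s=manip.observe();q=s['tcp_rot']
    r=R.from_quat([q[1],q[2],q[3],q[0]])
    print('t',round(s['t'],2),'pos',np.round(s['ee_pos'],4),'F',np.round(s['wrist_force'],1),'w',round(s['width'],4),'g',round(s['gripper_force'],1),'j',np.round(s['joints'],2))
    print(np.round(r.as_matrix(),3).tolist())
    return np.array(s['ee_pos']),r
E
python3 - <<'E'
from h import *
st()
for c in ['scene','side']:
    p=shot(c,c+'0'); print(c,p['cam_to_world'][:3,3])
    rec(p,['station','hood_handle','hood_hinge','keeper_post','bolt_post','tub_red','tub_yellow','tub_green','well_red','well_yellow','well_green','can','shaker','dip'],1)
E
```

```text
t 0.0 pos [ 0.1467 -0.6328  0.2185] F [ 0.  -0.4  0.4] w 0.0856 g 0.0 j [-1.39  0.48  1.6   0.    1.07 -0.05]
[[0.974, 0.226, -0.0], [0.226, -0.974, 0.001], [0.0, -0.001, -1.0]]
scene [-0.14366909  1.04309987  0.74130767]
station [ 0.5369 -0.0991  0.0739] 0.95
hood_handle [ 0.5624 -0.1135  0.1368] 0.61
hood_hinge [ 0.5649 -0.1159  0.1366] 0.81
keeper_post [ 0.4627 -0.2823  0.076 ] 0.49
bolt_post [ 0.4684 -0.2377  0.0677] 0.48
tub_red [0.4719 0.4113 0.056 ] 0.94
tub_green [0.419  0.2665 0.0558] 0.71
can [0.7453 0.165  0.0721] 0.8
shaker [ 0.6215 -0.472   0.1167] 0.78
dip [ 0.4796 -0.471   0.0352] 0.54
side [ 0.22342464 -1.18407622  0.67755558]
station [ 0.5368 -0.2913  0.0717] 0.62
hood_handle [ 0.5797 -0.2634  0.1395] 0.88
hood_hinge [ 0.5737 -0.2623  0.1396] 0.82
bolt_post [ 0.4761 -0.2517  0.0688] 0.81
tub_red [0.4824 0.3609 0.0568] 0.9
tub_yellow [ 0.5742 -0.2633  0.1397] 0.42
tub_green [0.4379 0.2249 0.0443] 0.78
can [0.7574 0.1244 0.0817] 0.71
shaker [0.437  0.2242 0.0466] 0.75
dip [ 0.4687 -0.5063  0.0329] 0.7
```

View pics/scene0.png

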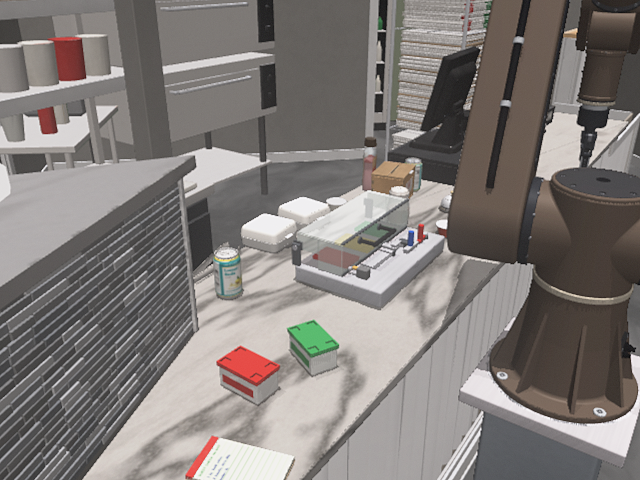

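View pics/side0.png

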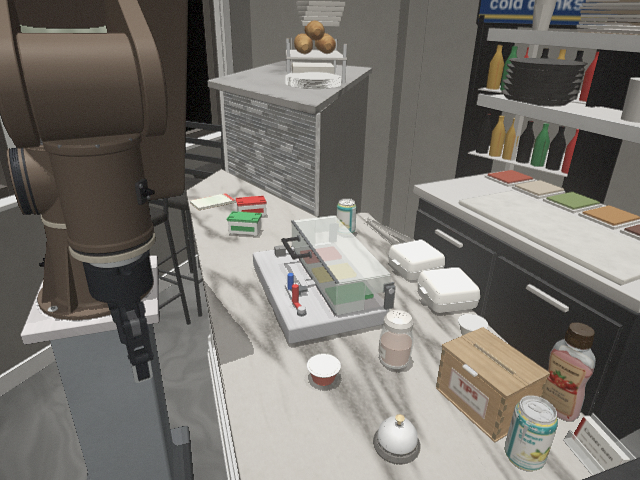

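The scene view shows the red tub at (248,373), the green tub at (313,345), the can at (228,272), the station at about (370,250) with blue post (411,238) and red post (421,232). The side view shows the same, plus wells from the right green (350,295), yellow (335,272) and red (322,253). The dip cup is at (323,370) and the shaker at (396,340). There is no yellow tub.

Run:
```python
from h import *
p=shot('side'); q=shot('scene')
for n,(u,v) in dict(redtop=(295,285),bluetop=(290,273)).items(): print(n,ray(p,u,v,.105))
for n,(u,v) in dict(redtop=(421,225),bluetop=(411,231)).items(): print(n,ray(q,u,v,.105))
for n,(u,v) in dict(FR=(291,333),FL=(254,258)).items(): print(n,ray(p,u,v,.05))
for n,(u,v) in dict(FR=(444,235),FL=(378,293),BL=(296,265)).items(): print(n,ray(q,u,v,.05))
for P,a,b in [(p,(200,170,500,350),'side1'),(q,(180,180,460,420),'scene1')]:
    c=P['frame'][a[1]:a[3],a[0]:a[2]]; cv2.imwrite(f'pics/{b}.png',cv2.resize(c,None,fx=2.5,fy=2.5,interpolation=cv2.INTER_CUBIC)[:,:,::-1])
```

```text
redtop [ 0.46490861 -0.29240824  0.105     ]
bluetop [ 0.46782102 -0.23573738  0.105     ]
redtop [ 0.46323522 -0.29227054  0.105     ]
bluetop [ 0.46731548 -0.24108014  0.105     ]
FR [ 0.42785357 -0.39389058  0.05      ]
FL [ 0.41524662 -0.0351419   0.05      ]
FR [ 0.43054599 -0.38170187  0.05      ]
FL [0.42180986 0.00742061 0.05      ]
BL [0.66355111 0.00597926 0.05      ]
```

View pics/side1.png

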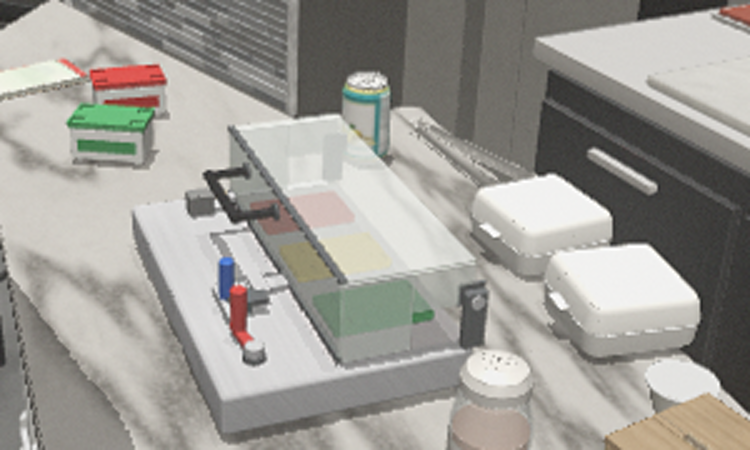

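Emit:
servo_tool(steps=[-1,0,0,-1,0,0,0,-1,0,0,-1,0,0,0,-1,0.9,-0.72,0,0,0,0,-1,0.9,-0.72,0,0,0,0,-1,0.9,-0.72,0,0,0,0,-1,0.9,-0.72,0,0,0,0,-1,0.9,-0.72,0,0,0,0,-1,0.9,-0.72,0,0,0,0,-1,0.9,-0.72,0,0,0,0,-1,0.9,-0.72,0,0,0,0,-1,0.9,-0.72,0,0,0,0,-1,0.9,-0.72,0,0,0,0])

```text
t: 3.1
ee_pos: [0.4333, -0.2701, 0.2994]
tcp_rot: [0.0, 0.994, 0.114, 0.0]
wrist_force: [0.9, 0.4, 0.5]
width: 0.0855
gripper_force: 0.0
```

Emit:
servo_tool(steps=[0.2,0,0,0,0,0,-0.118,0.2,0,0,0,0,0,-0.118,0.2,0,0,0,0,0,-0.118,0.2,0,0,0,0,0,-0.118,0.2,0,0,0,0,0,-0.118,0.2,0,0,0,0,0,-0.118,0.2,0,0,0,0,0,-0.118,0.2,0,0,0,0,0,0])

```text
t: 4.1
ee_pos: [0.4324, -0.2713, 0.2993]
tcp_rot: [0.0, 0.723, 0.691, -0.0]
wrist_force: [0.1, 0.6, 0.2]
width: 0.0339
gripper_force: 0.0
```

```bash
cat >> h.py <<'E'
def plan(xyz,yaw=None):
    """deltas in tool units: shift (total, in 4cm units) and az"""
    x,r=st(); d=r.inv().apply(np.array(xyz)-x)/0.04
    M=r.as_matrix(); phi=np.arctan2(M[1,0],M[0,0])
    print('shift units',np.round(d,2),'phi',round(phi,3),'tilt',np.round(M[:2,2],3), '' if yaw is None else 'az units %.3f'%(-((yaw-phi+np.pi)%(2*np.pi)-np.pi)/(np.pi/2)))
E
python3 - <<'E'
from h import *
st(); p=shot('wrist','w0'); print(np.round(p['cam_to_world'],3))
rec(p,['keeper_post','bolt_post','hood_handle','hood_hinge','well_red','well_green','well_yellow'],1)
E
```

```text
t 4.1 pos [ 0.4324 -0.2713  0.2993] F [0.1 0.6 0.2] w 0.0339 g 0.0 j [-0.62  0.2   1.81 -0.    1.13 -0.57]
[[0.046, 0.999, 0.0], [0.999, -0.046, -0.0], [-0.0, 0.0, -1.0]]
[[ 0.999 -0.043 -0.013  0.436]
 [-0.045 -0.952 -0.303 -0.194]
 [ 0.     0.303 -0.953  0.453]
 [ 0.     0.     0.     1.   ]]
keeper_post [ 0.4643 -0.2966  0.0606] 0.93
bolt_post [ 0.4789 -0.2437  0.0672] 0.88
hood_handle [ 0.5884 -0.2164  0.1428] 0.59
hood_hinge [ 0.5843 -0.2154  0.1445] 0.9
well_yellow [ 0.5521 -0.2156  0.1412] 0.39
```

View pics/w0.png

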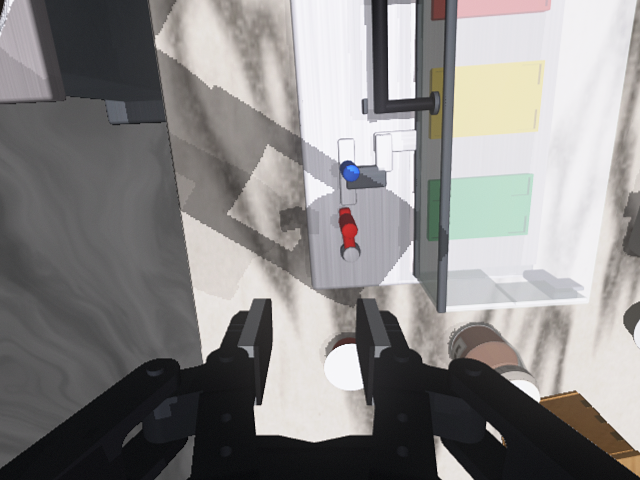

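The wrist view shows the red post's top at about (349,231), the pin at (350,254) and the blue post's top at (350,173). The station's front right corner is at (314,289) and the front edge runs up to (292,0). Wells from the right: green, yellow, red.

Run:
```python
from h import *
p=shot('wrist')
for n,u,v,z in [('red',349,231,.105),('pin',350,254,.06),('blue',350,173,.105),('FR',314,289,.05),('Ftop',292,0,.05),('Fmid',303,145,.05),('Rr',413,281,.05),
 ('G1',428,180,.06),('G2',532,174,.06),('G3',530,234,.06),('G4',429,241,.06),('Y1',431,69,.06),('Y2',544,62,.06),('Y3',541,131,.06),('Y4',429,138,.06),('bar',381,106,.12),('barT',378,0,.12)]:
    print(n,np.round(ray(p,u,v,z),4))
```

```text
red [ 0.4644 -0.295   0.105 ]
pin [ 0.4687 -0.3337  0.06  ]
blue [ 0.4663 -0.2415  0.105 ]
FR [ 0.4281 -0.3773  0.05  ]
Ftop [ 0.4212 -0.0905  0.05  ]
Fmid [ 0.4243 -0.2187  0.05  ]
Rr [ 0.5396 -0.3726  0.05  ]
G1 [ 0.5487 -0.2582  0.06  ]
G2 [ 0.6528 -0.2569  0.06  ]
G3 [ 0.6585 -0.32    0.06  ]
G4 [ 0.5526 -0.3229  0.06  ]
Y1 [ 0.5471 -0.155   0.06  ]
Y2 [ 0.6512 -0.1538  0.06  ]
Y3 [ 0.6564 -0.2155  0.06  ]
Y4 [ 0.5479 -0.2171  0.06  ]
bar [ 0.491  -0.1868  0.12  ]
barT [ 0.4882 -0.1115  0.12  ]
```

```bash
cat >> h.py <<'E'
S=np.array([0.556,-0.186,0]); YAW=0.024
def w(x,y,z): return S+R.from_euler('z',YAW).apply([x,y,z])
E
python3 - <<'E'
from h import *
plan([.4645,-.295,.092],np.pi/2+YAW)
E
```

```text
t 4.55 pos [ 0.4325 -0.2714  0.2992] F [ 0.5 -0.4  0.3] w 0.0343 g 0.0 j [-0.62  0.2   1.81  0.    1.13 -0.57]
[[0.046, 0.999, 0.0], [0.999, -0.046, 0.0], [0.0, 0.0, -1.0]]
shift units [-0.55  0.83  5.18] phi 1.524 tilt [0. 0.] az units -0.045
```

Emit:
servo_tool(steps=[0.2,-0.55,0.83,0,0,0,0,0.2,0,0,0.9,0,0,-0.045,0.2,0,0,0.9,0,0,0,0.2,0,0,0.9,0,0,0,0.2,0,0,0.9,0,0,0,0.2,0,0,0.5,0,0,0,0.2,0,0,0.5,0,0,0,0.2,0,0,0.5,0,0,0,0.2,0,0,0,0,0,0])

```text
t: 5.68
ee_pos: [0.4639, -0.2943, 0.0941]
tcp_rot: [-0.001, 0.698, 0.716, -0.0]
wrist_force: [-0.3, -0.2, -0.4]
width: 0.034
gripper_force: 0.0
```

Emit:
servo_tool(steps=[1,0,0,0,0,0,0,1,0,0,0,0,0,0,1,0,0,0,0,0,0,1,0,0,0,0,0,0,1,0,0,0,0,0,0], squeeze=25)

```text
t: 6.3
ee_pos: [0.4647, -0.2948, 0.0953]
tcp_rot: [0.0, 0.698, 0.716, 0.0]
wrist_force: [-0.1, 0.5, 0.3]
width: -0.0003
gripper_force: 0.0
```

Run:
```python
from h import *
plan([.4645,-.295,.092],np.pi/2+YAW)
```

```text
t 6.3 pos [ 0.4647 -0.2948  0.0953] F [-0.1  0.5  0.3] w -0.0003 g 0.0 j [-0.62  0.5   1.94 -0.    0.7  -0.65]
[[-0.025, 1.0, 0.0], [1.0, 0.025, -0.0], [-0.0, 0.0, -1.0]]
shift units [-0.   -0.    0.08] phi 1.596 tilt [ 0. -0.] az units 0.001
```

Run:
```python
from h import *
p=shot('wrist'); rec(p,['keeper_post','bolt_post'],1)
c=p['frame'][100:480,200:520]
s=shot('side')['frame'][230:380,200:400]
o=np.hstack([cv2.resize(c,(480,570)),cv2.resize(s,(320,240))if 0 else np.vstack([cv2.resize(s,(320,240)),np.zeros((330,320,3),np.uint8)])])
cv2.imwrite('pics/w1.png',o[:,:,::-1])
```

```text
keeper_post [ 0.4618 -0.2896  0.0777] 0.66
bolt_post [ 0.4767 -0.2433  0.0687] 0.63
```

View pics/w1.png

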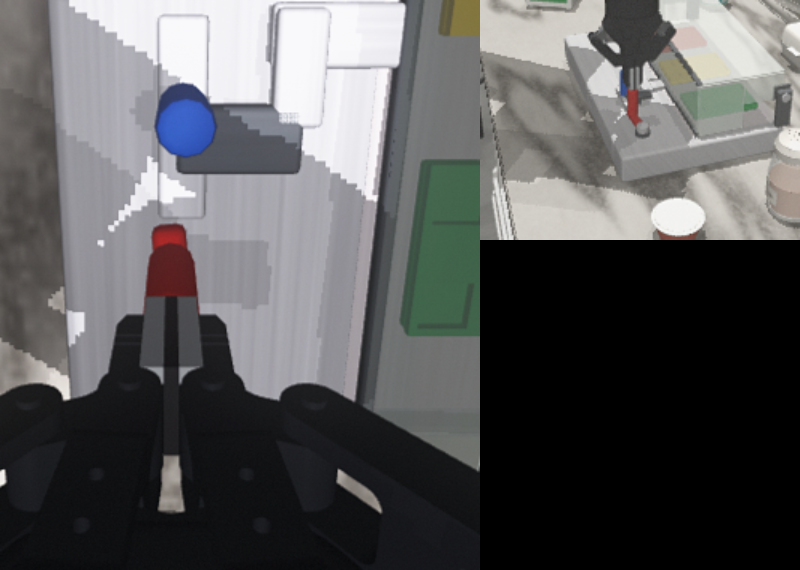

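The wrist view shows the closed fingers drawn in front of the red post, whose side is visible at crop (170,270). The blue top is at crop (186,128). Let me check projections.

```bash
cat >> h.py <<'E'
def proj(p,X):
    T=np.linalg.inv(p['cam_to_world']);c=T[:3,:3]@np.array(X)+T[:3,3];c=p['camera_matrix']@c
    return np.round(c[:2]/c[2],1)
E
python3 - <<'E'
from h import *
p=shot('wrist');q=shot('side')
x=np.array(manip.observe()['ee_pos'])
f=lambda u:np.round((u-[200,100])*1.5)
print('tip wrist crop',f(proj(p,x-[0,0,.017])),'post top',f(proj(p,w(-.0938,-.107,.105))),'postbase',f(proj(p,w(-.0938,-.107,.06))),'pin',f(proj(p,w(-.09,-.145,.06))))
print('blue by ray',ray(p,200+186/1.5,100+128/1.5,.105),'red base tip',ray(p,312,259,.06))
g=lambda u:np.round((u-[200,230])*1.6)
print('side tip',g(proj(q,x-[0,0,.017])),'post top',g(proj(q,w(-.0938,-.107,.105))),'base',g(proj(q,w(-.0938,-.107,.06))),g(proj(q,w(-.09,-.145,.06))))
c=q['frame'][260:320,270:330]; cv2.imwrite('pics/s2.png',cv2.resize(c,(600,600),interpolation=2)[:,:,::-1])
E
```

```text
tip wrist crop [170. 282.] post top [171. 323.] postbase [171. 261.] pin [181. 357.]
blue by ray [ 0.46718411 -0.24122156  0.105     ] red base tip [ 0.46365827 -0.28684096  0.06      ]
side tip [152. 104.] post top [152.  89.] base [153. 115.] [163. 129.]
```

View pics/s2.png

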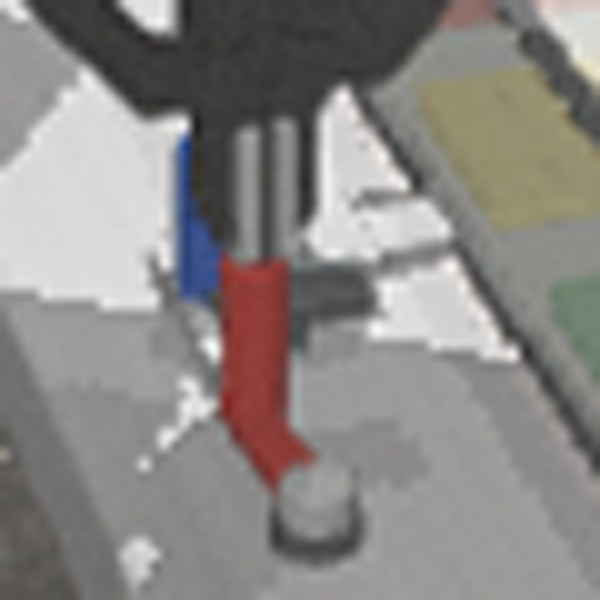

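Nothing was gripped. The side view suggests the fingertips are at about z=0.105, just on top of the post. I'll open, go 12 mm lower and close.

Emit:
servo_tool(steps=[0.2,0,0,0,0,0,0,0.2,0,0,0,0,0,0,0.2,0,0,0,0,0,0,0.2,0,0,0.1,0,0,0,0.2,0,0,0.1,0,0,0,0.2,0,0,0.1,0,0,0,0.2,0,0,0,0,0,0])

```text
t: 7.48
ee_pos: [0.4644, -0.2947, 0.0828]
tcp_rot: [-0.0, 0.698, 0.716, -0.0]
wrist_force: [-0.2, 0.2, 0.8]
width: 0.0339
gripper_force: 0.0
```

Emit:
servo_tool(steps=[1,0,0,0,0,0,0,1,0,0,0,0,0,0,1,0,0,0,0,0,0,1,0,0,0,0,0,0], squeeze=25)

```text
t: 7.98
ee_pos: [0.4647, -0.2948, 0.0833]
tcp_rot: [0.0, 0.698, 0.716, 0.0]
wrist_force: [0.2, -0.6, 0.4]
width: 0.0141
gripper_force: 24.4
```

Run:
```python
from h import *
st();p=shot('wrist');q=shot('side')['frame']
o=np.hstack([cv2.resize(p['frame'][200:480,200:440],(400,467),interpolation=2),cv2.resize(q[250:320,265:325],(400,467),interpolation=2)])
cv2.imwrite('pics/c3.png',o[:,:,::-1])
```

```text
t 7.97 pos [ 0.4647 -0.2948  0.0833] F [ 0.2 -0.6  0.4] w 0.0141 g 24.4 j [-0.62  0.52  1.95  0.    0.67 -0.65]
[[-0.025, 1.0, 0.0], [1.0, 0.025, -0.0], [-0.0, 0.0, -1.0]]
```

View pics/c3.png

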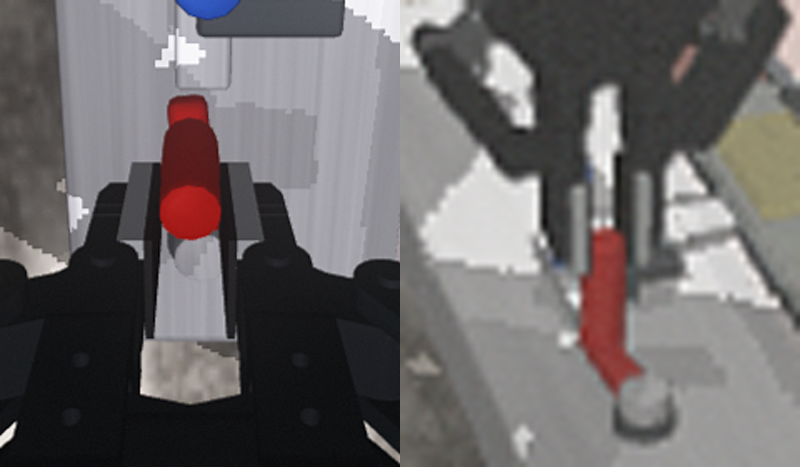

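The post is now held at the pads. Swing the keeper along its arc.

Emit:
servo_tool(steps=[1,-0.024,-0.144,0,0,0,-0.098,1,-0.024,-0.144,0,0,0,-0.098,1,-0.024,-0.144,0,0,0,-0.098,1,-0.024,-0.144,0,0,0,-0.098,1,-0.024,-0.144,0,0,0,-0.098,1,-0.024,-0.144,0,0,0,-0.098,1,-0.024,-0.144,0,0,0,-0.098,1,-0.024,-0.144,0,0,0,-0.098,1,-0.024,-0.144,0,0,0,-0.098,1,0,0,0,0,0,0,1,0,0,0,0,0,0])

```text
t: 9.45
ee_pos: [0.4315, -0.33, 0.0833]
tcp_rot: [0.0, 0.082, 0.997, -0.0]
wrist_force: [4.4, -1.4, -2.7]
width: 0.0143
gripper_force: 24.6
```

Run:
```python
from h import *
st();print(w(-.128,-.145,.09))
p=shot('scene');q=shot('side')['frame']
o=np.hstack([cv2.resize(p['frame'][190:310,360:480],(400,400),interpolation=2),cv2.resize(q[250:350,235:335],(400,400),interpolation=2)])
cv2.imwrite('pics/c4.png',o[:,:,::-1])
```

```text
t 9.45 pos [ 0.4315 -0.33    0.0833] F [ 4.4 -1.4 -2.7] w 0.0143 g 24.6 j [-0.71  0.51  1.96  0.    0.66 -2.12]
[[-0.987, 0.163, 0.001], [0.163, 0.987, -0.0], [-0.001, -0.0, -1.0]]
[ 0.43151653 -0.33402995  0.09      ]
```

View pics/c4.png

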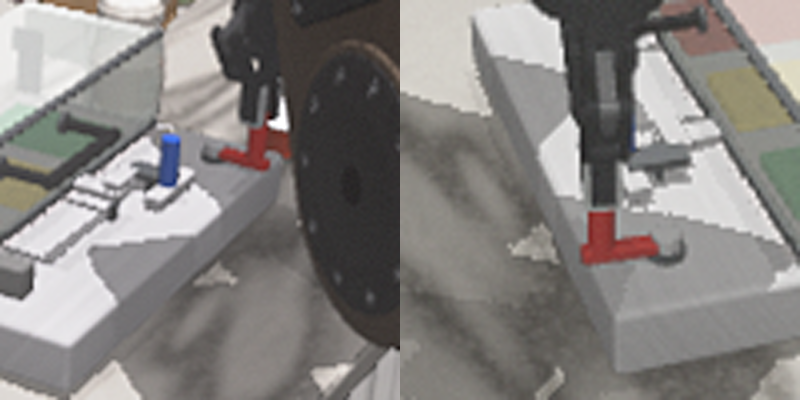

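The keeper is swung out toward the robot (about 1.46 rad), with the blue post still locked. Release, rise, and go to the bolt.

Emit:
servo_tool(steps=[0.2,0,0,0,0,0,0,0.2,0,0,0,0,0,0,0.2,0,0,-0.5,0,0,0,0.2,0,0,-1,0,0,-0.117,0.2,0,0,0,0,0,0])

```text
t: 10.18
ee_pos: [0.4321, -0.3308, 0.1456]
tcp_rot: [0.001, -0.013, 1.0, -0.001]
wrist_force: [0.4, 0.2, -0.6]
width: 0.0339
gripper_force: 0.0
```

Run:
```python
from h import *
plan([.467,-.240,.078],np.pi+YAW)
```

```text
t 10.18 pos [ 0.4321 -0.3308  0.1456] F [ 0.4  0.2 -0.6] w 0.0339 g 0.0 j [-0.71  0.42  1.92 -0.    0.8  -2.31]
[[-1.0, -0.026, 0.003], [-0.026, 1.0, -0.003], [-0.003, -0.003, -1.0]]
shift units [-0.92  2.25  1.69] phi -3.116 tilt [ 0.003 -0.003] az units 0.001
```

Emit:
servo_tool(steps=[0.2,-0.46,0.75,0,0,0,0,0.2,-0.46,0.75,0,0,0,0,0.2,0,0.75,0,0,0,0,0.2,0,0,0,0,0,0,0.2,0,0,0.42,0,0,0,0.2,0,0,0.42,0,0,0,0.2,0,0,0.42,0,0,0,0.2,0,0,0.43,0,0,0,0.2,0,0,0,0,0,0])

```text
t: 11.3
ee_pos: [0.4647, -0.2391, 0.0743]
tcp_rot: [-0.001, -0.011, 1.0, 0.001]
wrist_force: [0.4, 0.2, 0.4]
width: 0.0342
gripper_force: 0.0
```

Emit:
servo_tool(steps=[1,0,0,0,0,0,0,1,0,0,0,0,0,0,1,0,0,0,0,0,0,1,0,0,0,0,0,0], squeeze=30)

```text
t: 11.8
ee_pos: [0.4658, -0.2391, 0.076]
tcp_rot: [0.0, -0.012, 1.0, -0.0]
wrist_force: [-2.2, -2.7, 2.2]
width: 0.0143
gripper_force: 29.9
```

Emit:
servo_tool(steps=[1,0,-0.15,0,0,0,0,1,0,-0.15,0,0,0,0,1,0,-0.15,0,0,0,0,1,0,-0.15,0,0,0,0,1,0,-0.15,0,0,0,0,1,0,0,0,0,0,0,1,0,0,0,0,0,0])

```text
t: 12.68
ee_pos: [0.4665, -0.2693, 0.0759]
tcp_rot: [0.0, -0.012, 1.0, -0.0]
wrist_force: [-2.4, 1.5, 6.2]
width: 0.0144
gripper_force: 30.4
```

Emit:
servo_tool(steps=[0.2,0,0,0,0,0,0,0.2,0,0,0,0,0,0,0.2,0,0,-0.5,0,0,0,0.2,0,0,-1,0,0,0,0.2,0,0,-1,0,0,0,0.2,0,0,-1,0,0,0,0.2,0,0,0,0,0,0])

```text
t: 13.55
ee_pos: [0.468, -0.27, 0.2185]
tcp_rot: [0.002, -0.012, 1.0, -0.001]
wrist_force: [0.3, 1.3, -0.3]
width: 0.0342
gripper_force: 0.0
```

Run:
```python
from h import *
print('handle',w(-.065,.05,.12)); plan(w(-.065,.05,.2),np.pi/2+YAW)
p=shot('wrist','w5'); 
rec(p,['bolt_post','keeper_post','hood_handle'],1); print(proj(p,w(-.09,-.08,.105)),proj(p,w(-.065,.05,.12)))
```

```text
handle [ 0.48981883 -0.13757425  0.12      ]
t 13.55 pos [ 0.468  -0.27    0.2185] F [ 0.3  1.3 -0.3] w 0.0342 g 0.0 j [-0.58  0.33  1.85  0.    0.96 -2.17]
[[-1.0, -0.024, 0.005], [-0.024, 1.0, -0.003], [-0.004, -0.003, -1.0]]
shift units [-0.62  3.3   0.45] phi -3.118 tilt [ 0.005 -0.003] az units 1.000
bolt_post [ 0.4734 -0.273   0.0692] 0.97
keeper_post [ 0.439  -0.3315  0.0626] 0.68
hood_handle [ 0.5351 -0.1624  0.1426] 0.73
[317.6 232. ] [504.1 272.8]
```

View pics/w5.png

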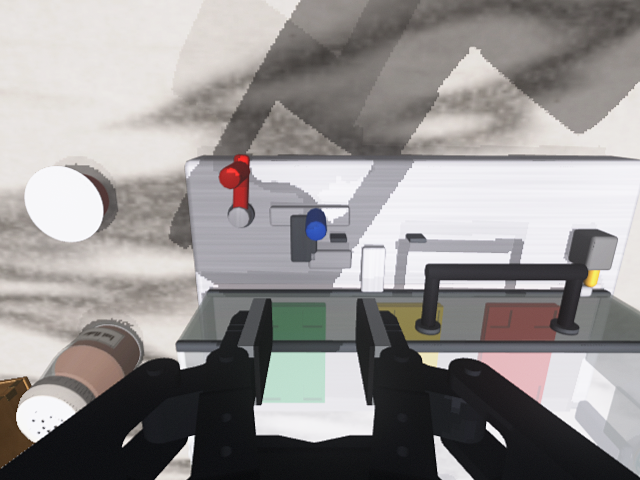

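The blue bolt's post is now at (316,229), as predicted for 30 mm, and the handle bar is at (505,271), as the station pose predicts. Go to the handle.

Emit:
servo_tool(steps=[0.2,0,0,0,0,0,0.111,0.2,0,0,0,0,0,0.111,0.2,0,0,0,0,0,0.111,0.2,0,0,0,0,0,0.111,0.2,0,0,0,0,0,0.111,0.2,0,0,0,0,0,0.111,0.2,0,0,0,0,0,0.111,0.2,0,0,0,0,0,0.111,0.2,0,0,0,0,0,0.112,0.2,0,0,0,0,0,0])

```text
t: 15.0
ee_pos: [0.4659, -0.2687, 0.2145]
tcp_rot: [-0.001, 0.698, 0.716, -0.0]
wrist_force: [-0.2, -0.2, 0.3]
width: 0.0345
gripper_force: 0.0
```

Emit:
servo_tool(steps=[0.2,0.83,0.15,0,0,0,0,0.2,0.83,0.15,0,0,0,0,0.2,0.82,0.15,0,0,0,0,0.2,0.82,0.15,0,0,0,0,0.2,0,0,0,0,0,0,0.2,0,0,0,0,0,0])

```text
t: 15.75
ee_pos: [0.4872, -0.1366, 0.2152]
tcp_rot: [-0.0, 0.698, 0.717, -0.0]
wrist_force: [-0.7, -0.8, -0.1]
width: 0.0345
gripper_force: 0.0
```

Run:
```python
from h import *
plan(w(-.065,.05,.098),np.pi/2+YAW)
```

```text
t 15.75 pos [ 0.4872 -0.1366  0.2152] F [-0.7 -0.8 -0.1] w 0.0345 g 0.0 j [-0.33  0.28  1.93 -0.    0.93 -0.36]
[[-0.027, 1.0, -0.001], [1.0, 0.027, 0.0], [0.0, -0.001, -1.0]]
shift units [-0.03  0.07  2.93] phi 1.598 tilt [-0.001  0.   ] az units 0.002
```

Emit:
servo_tool(steps=[0.2,0,0.07,0.6,0,0,0,0.2,0,0,0.6,0,0,0,0.2,0,0,0.6,0,0,0,0.2,0,0,0.6,0,0,0,0.2,0,0,0.55,0,0,0,0.2,0,0,0,0,0,0])

```text
t: 16.5
ee_pos: [0.4889, -0.1369, 0.0962]
tcp_rot: [-0.001, 0.699, 0.716, -0.001]
wrist_force: [-0.1, -0.6, 0.8]
width: 0.0341
gripper_force: 0.0
```

Emit:
servo_tool(steps=[1,0,0,0,0,0,0,1,0,0,0,0,0,0,1,0,0,0,0,0,0,1,0,0,0,0,0,0,1,0,0,0,0,0,0], squeeze=40)

```text
t: 17.12
ee_pos: [0.4897, -0.1369, 0.0984]
tcp_rot: [0.0, 0.698, 0.716, -0.0]
wrist_force: [-5.3, -5.7, -0.5]
width: 0.0103
gripper_force: 38.9
```

Run:
```python
from h import *
st(); p=shot('wrist','w6')
a=0
for t in np.arange(0,2.06,.1):
    v=lambda t:np.array([-178*np.cos(t)+20*np.sin(t),178*np.sin(t)+20*np.cos(t)])
    if t>0: print(round(t,2),np.round((v(t)-v(t-.1))/40,2),end=' ')
```

```text
t 17.12 pos [ 0.4897 -0.1369  0.0984] F [-5.3 -5.7 -0.5] w 0.0103 g 38.9 j [-0.33  0.45  2.03 -0.    0.66 -0.36]
[[-0.024, 1.0, -0.0], [1.0, 0.024, -0.001], [-0.001, -0.0, -1.0]]
0.1 [0.07 0.44] 0.2 [0.12 0.43] 0.3 [0.16 0.42] 0.4 [0.2 0.4] 0.5 [0.24 0.38] 0.6 [0.28 0.35] 0.7 [0.31 0.32] 0.8 [0.34 0.29] 0.9 [0.37 0.26] 1.0 [0.39 0.22] 1.1 [0.41 0.18] 1.2 [0.43 0.14] 1.3 [0.44 0.09] 1.4 [0.44 0.05] 1.5 [0.45 0.  ] 1.6 [ 0.45 -0.04] 1.7 [ 0.44 -0.09] 1.8 [ 0.43 -0.13] 1.9 [ 0.41 -0.17] 2.0 [ 0.39 -0.21]
```

View pics/w6.png

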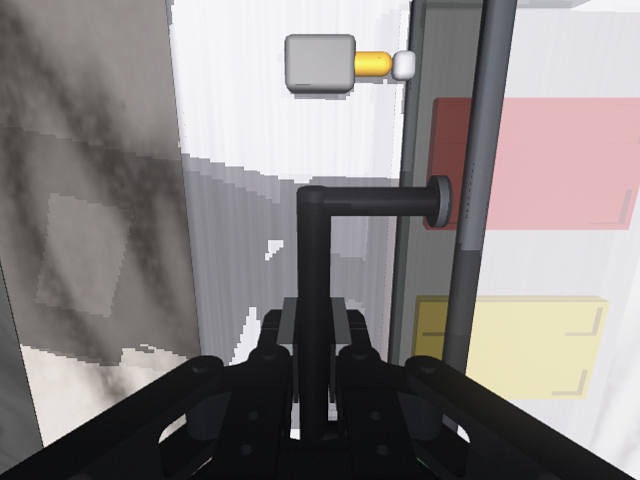

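The bar is held between the pads at (315,330). Lift the hood along its arc with the tool kept upright.

Emit:
servo_tool(steps=[1,0,0.03,-0.22,0,0,0,1,0,0.04,-0.22,0,0,0,1,0,0.12,-0.43,0,0,0,1,0,0.16,-0.42,0,0,0,1,0,0.2,-0.4,0,0,0,1,0,0.24,-0.38,0,0,0,1,0,0.28,-0.35,0,0,0,1,0,0.31,-0.32,0,0,0,1,0,0.34,-0.29,0,0,0,1,0,0.37,-0.26,0,0,0,1,0,0,0,0,0,0])

```text
t: 18.55
ee_pos: [0.5733, -0.1348, 0.2325]
tcp_rot: [0.0, 0.699, 0.716, -0.0]
wrist_force: [-19.2, -0.8, 31.8]
width: 0.0104
gripper_force: 42.9
```

Run:
```python
from h import *
x,r=st(); x0=np.array([.4897,-.1369,.0984]); d=R.from_euler('z',-YAW).apply(x-x0)*1000
v=np.array([-178,20])+d[[0,2]]; print(d,np.hypot(*v),'theta',np.arctan2(20,-178)-np.arctan2(v[1],v[0]))
v=lambda t:np.array([-178*np.cos(t)+20*np.sin(t),178*np.sin(t)+20*np.cos(t)])
print(v(.9)-v(0))
```

```text
t 18.55 pos [ 0.5733 -0.1348  0.2325] F [-19.2  -0.8  31.8] w 0.0104 g 42.9 j [-0.28  0.38  1.73 -0.    1.03 -0.31]
[[-0.024, 1.0, 0.0], [1.0, 0.024, -0.001], [-0.001, 0.0, -1.0]]
[ 83.61713343   0.14281802 134.06698103] 180.6786101001457 theta 0.9092665635702422
[ 83.01996384 131.86438928]
```

Emit:
servo_tool(steps=[1,0,0.02,0.035,0,0,0,1,0,0,0,0,0,0])

```text
t: 18.8
ee_pos: [0.5719, -0.1347, 0.2313]
tcp_rot: [-0.001, 0.698, 0.716, -0.001]
wrist_force: [-31.2, 0.8, 46.4]
width: 0.0104
gripper_force: 44.6
```

Emit:
servo_tool(steps=[1,0,-0.04,-0.06,0,0,0,1,0,-0.03,-0.045,0,0,0,1,0,0,0,0,0,0])

```text
t: 19.18
ee_pos: [0.5722, -0.1347, 0.2323]
tcp_rot: [0.001, 0.699, 0.715, 0.0]
wrist_force: [4.3, -2.6, -7.8]
width: 0.0103
gripper_force: 40.5
```

Run:
```python
from h import *
x,r=st(); x0=np.array([.4897,-.1369,.0984]); d=R.from_euler('z',-YAW).apply(x-x0)*1000
v=np.array([-178,20])+d[[0,2]]; print(d,np.hypot(*v),'theta',np.arctan2(20,-178)-np.arctan2(v[1],v[0]))
p=shot('wrist','w7'); rec(p,['hood_handle','hood_hinge'],1)
```

```text
t 19.18 pos [ 0.5722 -0.1347  0.2323] F [ 4.3 -2.6 -7.8] w 0.0103 g 40.5 j [-0.28  0.38  1.73  0.    1.03 -0.31]
[[-0.024, 1.0, 0.001], [1.0, 0.024, -0.0], [-0.0, 0.001, -1.0]]
[ 82.52874197   0.23386105 133.89793353] 181.1058669767873 theta 0.9036543887933441
hood_handle [ 0.5999 -0.0764  0.2096] 0.75
hood_hinge [ 0.5975 -0.078   0.2066] 0.55
```

View pics/w7.png

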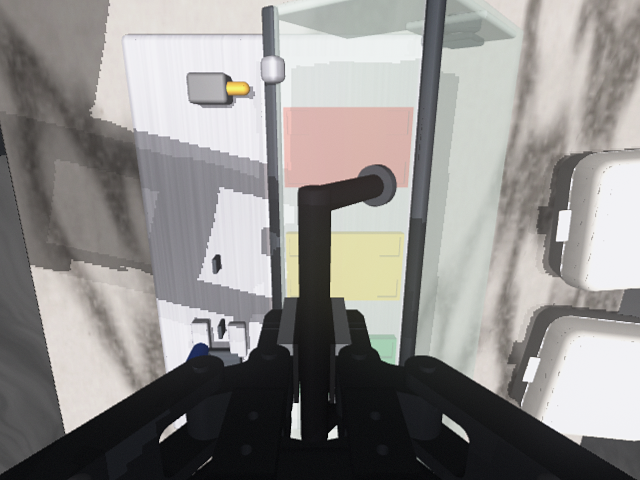

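The hood is about half open at 0.9 rad, and the bar is held at (315,330). Continue in short runs, watching the force.

Emit:
servo_tool(steps=[1,0,0.39,-0.23,0,0,0,1,0,0.41,-0.19,0,0,0,1,0,0.43,-0.14,0,0,0,1,0,0,0,0,0,0])

```text
t: 19.82
ee_pos: [0.6219, -0.1335, 0.2554]
tcp_rot: [0.001, 0.699, 0.716, 0.0]
wrist_force: [-0.7, -1.8, 8.3]
width: 0.0108
gripper_force: 40.8
```

```bash
cat >> h.py <<'E'
def hood():
    x,r=st(); x0=np.array([.4897,-.1369,.0984]); d=R.from_euler('z',-YAW).apply(x-x0)*1000
    v=np.array([-178,20])+d[[0,2]]; print('r',np.hypot(*v),'theta',np.arctan2(20,-178)-np.arctan2(v[1],v[0]))
    u=v/np.hypot(*v); F=R.from_euler('z',-YAW).apply(manip.observe()['wrist_force'])[[0,2]]; print('Frad',F@u,'Ftan',F@[u[1],-u[0]])
E
python3 -c "
from h import *
hood()"
```

```text
t 19.82 pos [ 0.6219 -0.1335  0.2554] F [-0.7 -1.8  8.3] w 0.0108 g 40.8 j [-0.26  0.43  1.59 -0.    1.12 -0.28]
[[-0.024, 1.0, 0.002], [1.0, 0.024, -0.001], [-0.001, 0.002, -1.0]]
r 182.81792964155233 theta 1.2061277336115244
Frad 8.229514605771715 Ftan 1.3865590346360779
```

Emit:
servo_tool(steps=[1,0,0.44,-0.12,0,0,0,1,0,0.45,-0.07,0,0,0,1,0,0.45,-0.02,0,0,0,1,0,0,0,0,0,0])

```text
t: 20.32
ee_pos: [0.6749, -0.1322, 0.2628]
tcp_rot: [0.0, 0.699, 0.715, 0.0]
wrist_force: [1.5, -2.7, 0.4]
width: 0.0098
gripper_force: 39.8
```

Emit:
servo_tool(steps=[1,0,0.45,0.02,0,0,0,1,0,0.45,0.06,0,0,0,1,0,0,0,0,0,0])

```text
t: 20.7
ee_pos: [0.7103, -0.1314, 0.2591]
tcp_rot: [0.0, 0.699, 0.715, -0.0]
wrist_force: [0.8, -4.8, -3.4]
width: 0.0096
gripper_force: 39.4
```

```bash
python3 -c "
from h import *
hood()"
```

```text
t 20.7 pos [ 0.7103 -0.1314  0.2591] F [ 0.8 -4.8 -3.4] w 0.0096 g 39.4 j [-0.22  0.55  1.36 -0.    1.22 -0.25]
[[-0.024, 1.0, -0.0], [1.0, 0.024, -0.0], [-0.0, -0.0, -1.0]]
r 185.69828992001607 theta 1.690655441742325
Frad -3.1387328520956905 Ftan 1.4085826464888642
```

Emit:
servo_tool(steps=[1,0,0.44,0.11,0,0,0,1,0,0.43,0.15,0,0,0,1,0,0.41,0.18,0,0,0,1,0,0,0,0,0,0])

```text
t: 21.2
ee_pos: [0.7602, -0.1302, 0.2404]
tcp_rot: [-0.001, 0.699, 0.715, -0.001]
wrist_force: [-3.5, -4.8, -12.5]
width: 0.0099
gripper_force: 38.9
```

```bash
python3 -c "
from h import *
hood(); p=shot('wrist');q=shot('scene')
o=np.hstack([cv2.resize(p['frame'],(480,360)),cv2.resize(q['frame'][130:330,270:450],(320,360))])
cv2.imwrite('pics/c8.png',o[:,:,::-1])"
```

```text
t 21.2 pos [ 0.7602 -0.1302  0.2404] F [ -3.5  -4.8 -12.5] w 0.0099 g 38.9 j [-0.21  0.65  1.24 -0.    1.26 -0.23]
[[-0.024, 1.0, -0.003], [1.0, 0.024, 0.0], [0.0, -0.003, -1.0]]
r 186.60101052752998 theta 1.9779271384308983
Frad -12.618117342077618 Ftan 3.013114504440426
```

View pics/c8.png

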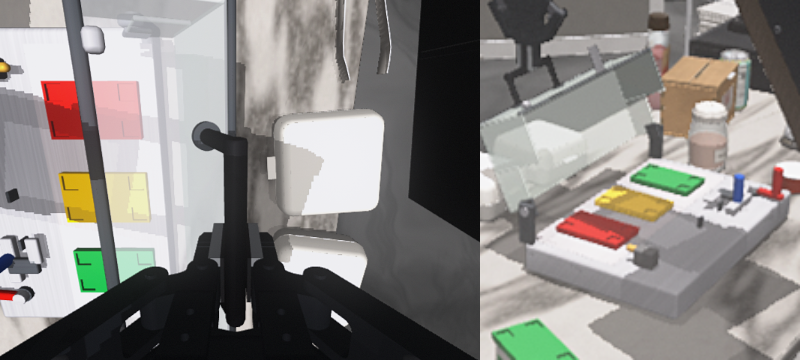

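The hood stands open at about 1.98 rad, with the red, yellow and green wells uncovered in the scene crop. Release, rise, and go to look at the tubs.

Emit:
servo_tool(steps=[0.2,0,0,0,0,0,0,0.2,0,0,0,0,0,0,0.2,0,0,-0.5,0,0,0,0.2,0,0,-1,0,0,0,0.2,0,0,-1,0,0,0,-1,0.95,-0.78,0,0,0,0,-1,0.95,-0.78,0,0,0,0,-1,0.95,-0.78,0,0,0,0,-1,0.95,-0.78,0,0,0,0,-1,0.95,-0.78,0,0,0,0,-1,0.95,-0.78,0,0,0,0,-1,0.95,-0.78,0,0,0,0])

```text
t: 22.8
ee_pos: [0.5363, 0.132, 0.344]
tcp_rot: [0.001, 0.699, 0.715, 0.001]
wrist_force: [0.1, 0.5, 0.0]
width: 0.0855
gripper_force: 0.0
```

Emit:
servo_tool(steps=[-1,0.95,-0.78,0,0,0,0,-1,0.95,-0.78,0,0,0,0,-1,0.95,-0.78,0,0,0,0,-1,0,0,0,0,0,0,-1,0,0,0,0,0,0])

```text
t: 23.42
ee_pos: [0.4412, 0.2428, 0.3433]
tcp_rot: [0.0, 0.698, 0.716, 0.001]
wrist_force: [0.8, -0.7, 0.9]
width: 0.0856
gripper_force: 0.0
```

```bash
python3 -c "
from h import *
st(); p=shot('wrist','w9'); rec(p,['tub_red','tub_green','tub_yellow'],1)"
```

```text
t 23.43 pos [0.4412 0.2428 0.3433] F [ 0.8 -0.7  0.9] w 0.0856 g 0.0 j [ 0.44  0.16  1.76 -0.    1.23  0.42]
[[-0.025, 1.0, 0.002], [1.0, 0.025, 0.001], [0.001, 0.002, -1.0]]
tub_red [0.4839 0.3887 0.0607] 0.9
tub_green [0.4842 0.2214 0.055 ] 0.76
```

View pics/w9.png

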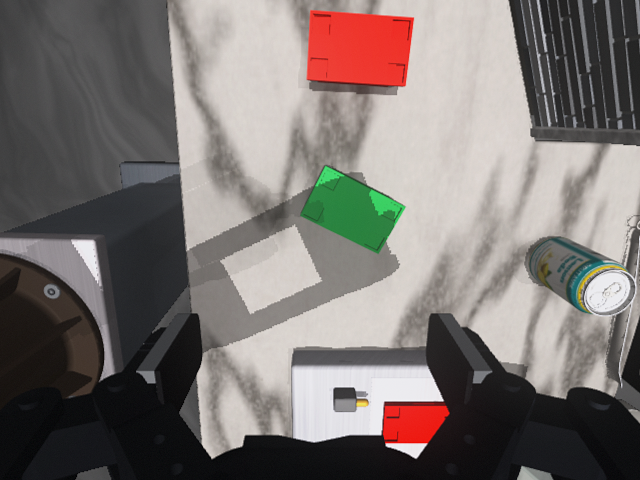

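The green tub lies at (353,210) and has shifted and turned since the start. The red tub is at (360,48). I'll measure both by colour with a world-plane rectangle fit.

```bash
cat >> h.py <<'E'
HUE={'red':[(0,8),(172,180)],'green':[(50,80)],'yellow':[(20,35)]}
def rect(p,col,z,near=None,smin=110,vmin=90):
    hsv=cv2.cvtColor(p['frame'],cv2.COLOR_RGB2HSV); m=0
    for a,b in HUE[col]: m=m|cv2.inRange(hsv,(a,smin,vmin),(b,255,255))
    m=cv2.morphologyEx(m,cv2.MORPH_CLOSE,np.ones((5,5),np.uint8))
    out=[]
    for c in cv2.findContours(m,cv2.RETR_EXTERNAL,cv2.CHAIN_APPROX_NONE)[0]:
        if cv2.contourArea(c)<500: continue
        q=np.array([ray(p,u,v,z)[:2] for u,v in cv2.convexHull(c)[:,0]])
        (cx,cy),(a,b),t=cv2.minAreaRect((q*1000).astype(np.float32))
        if a<b: a,b,t=b,a,t+90
        t=(t+90)%180-90
        print(col,'centre',round(cx,1),round(cy,1),'size',round(a,1),round(b,1),'yaw',round(np.radians(t),3),'area px',cv2.contourArea(c))
E
python3 -c "
from h import *
p=shot('wrist'); rect(p,'red',.06); rect(p,'green',.06)"
```

```text
red centre 589.9 -77.2 size 88.4 66.2 yaw 0.023 area px 2189.0
red centre 483.8 389.4 size 104.0 65.0 yaw -0.038 area px 7061.0
green centre 486.8 221.0 size 103.9 64.2 yaw -0.44 area px 4841.5
```

```bash
python3 -c "
from h import *
p=shot('wrist'); print(p['camera_matrix'][0],p['cam_to_world'][:3,3])
x,r=st()
K=p['camera_matrix'];T=p['cam_to_world']
for u,v,s in [(201,315,-1),(428,315,1),(170,372,-1),(457,372,1)]:
    d=r.inv().apply(T[:3,:3]@np.linalg.solve(K,[u,v,1.])); o=r.inv().apply(T[:3,3]-x)
    for half in (.0428,): print(u,v,np.round(o+d*(s*half-o[1])/d[1],4))
cv2.imwrite('pics/last.png',p['frame'][280:480,120:520,::-1])
"
```

```text
[388.93816189   0.         313.75951891] [0.43967416 0.31885113 0.4961858 ]
t 23.73 pos [0.4412 0.242  0.342 ] F [ 0.5 -0.2 -0.6] w 0.0851 g 0.0 j [ 0.44  0.16  1.76 -0.    1.23  0.42]
[[-0.022, 1.0, -0.0], [1.0, 0.022, -0.0], [-0.0, -0.0, -1.0]]
201 315 [ 0.0056 -0.0428 -0.021 ]
428 315 [ 0.0074  0.0428 -0.0243]
170 372 [ 0.0047 -0.0428 -0.0549]
457 372 [ 0.0054  0.0428 -0.0557]
```

Emit:
servo_tool(steps=[-1,-1,0.2,0,0,0,0,-1,-1,0.2,0,0,0,0,-1,-1,0.2,0,0,0,0,-1,-1,0.2,0,0,0,0,-1,-1,0.2,0,0,0,0,-1,-1,0.2,0,0,0,0,-1,-1,0.2,0,0,0,0,-1,-1,0.2,0,0,0,0,-1,-1,0.2,0,0,0,0,-1,-1,0.2,0,0,0,0,-1,0,0,0,0,0,0])

```text
t: 25.1
ee_pos: [0.5304, -0.1583, 0.3415]
tcp_rot: [-0.0, 0.7, 0.714, -0.0]
wrist_force: [-0.0, 0.9, 0.7]
width: 0.0852
gripper_force: 0.0
```

```bash
python3 -c "
from h import *
st();p=shot('wrist','w10')
for c in HUE: rect(p,c,.06)
print(w(.045,-.105,.06),w(.045,0,.06),w(.045,.105,.06))"
```

```text
t 25.1 pos [ 0.5304 -0.1583  0.3415] F [-0.   0.9  0.7] w 0.0852 g 0.0 j [-0.34  0.24  1.66 -0.    1.25 -0.36]
[[-0.02, 1.0, -0.0], [1.0, 0.02, -0.0], [-0.0, -0.0, -1.0]]
red centre 598.1 -79.5 size 103.6 63.0 yaw 0.021 area px 5913.0
green centre 603.3 -288.3 size 103.4 63.4 yaw 0.021 area px 3863.5
yellow centre 600.5 -183.6 size 104.0 64.6 yaw 0.033 area px 4786.5
[ 0.6035068  -0.28988987  0.06      ] [ 0.60098704 -0.1849201   0.06      ] [ 0.59846728 -0.07995034  0.06      ]
```

Emit:
servo_tool(steps=[-1,1,-0.08,0,0,0,0,-1,1,-0.08,0,0,0,0,-1,1,-0.08,0,0,0,0,-1,1,-0.08,0,0,0,0,-1,1,-0.08,0,0,0,0,-1,1,-0.08,0,0,0,0,-1,1,-0.08,0,0,0,0,-1,1,-0.08,0,0,0,0,-1,1,-0.08,0,0,0,0,-1,1,-0.08,0,0,0,0,-1,1,-0.08,0,0,0,0,-1,1,-0.08,0,0,0,0])

```text
t: 26.65
ee_pos: [0.4794, 0.3253, 0.3421]
tcp_rot: [-0.0, 0.699, 0.716, -0.0]
wrist_force: [0.2, -0.5, 0.4]
width: 0.0852
gripper_force: 0.0
```

Emit:
servo_tool(steps=[-1,1,0,0,0,0,0,-1,0.6,0,0,0,0,0,-1,0,0,0.5,0,0,-0.107,-1,0,0,0.5,0,0,-0.107,-1,0,0,0.5,0,0,-0.107,-1,0,0,0.5,0,0,-0.107,-1,0,0,0,0,0,-0.107,-1,0,0,0,0,0,-0.107,-1,0,0,0,0,0,-0.107,-1,0,0,0,0,0,-0.107,-1,0,0,0,0,0,-0.107,-1,0,0,0,0,0,0])

```text
t: 28.15
ee_pos: [0.4787, 0.3873, 0.262]
tcp_rot: [-0.0, 0.018, 1.0, -0.0]
wrist_force: [0.6, 0.1, -0.1]
width: 0.0853
gripper_force: 0.0
```

```bash
python3 -c "
from h import *
plan([.4838,.3894,-.004],np.pi-.038);p=shot('wrist')
rect(p,'red',.06)"
```

```text
t 28.15 pos [0.4787 0.3873 0.262 ] F [ 0.6  0.1 -0.1] w 0.0853 g 0.0 j [ 0.63  0.39  1.63 -0.    1.12 -0.9 ]
[[-0.999, 0.035, -0.0], [0.035, 0.999, -0.0], [0.0, -0.0, -1.0]]
shift units [-0.13  0.06  6.65] phi 3.106 tilt [-0. -0.] az units 0.002
red centre 483.5 389.7 size 103.6 64.2 yaw -0.04 area px 7299.5
red centre 423.3 547.4 size 78.8 12.0 yaw -1.271 area px 1127.0
```

Emit:
servo_tool(steps=[-1,-0.13,0.06,0,0,0,0,-1,0,0,0.9,0,0,0,-1,0,0,0.9,0,0,0,-1,0,0,0.9,0,0,0,-1,0,0,0.9,0,0,0,-1,0,0,0.9,0,0,0,-1,0,0,0.9,0,0,0,-1,0,0,0.5,0,0,0,-1,0,0,0.4,0,0,0,-1,0,0,0.35,0,0,0,-1,0,0,0,0,0,0])

```text
t: 29.58
ee_pos: [0.484, 0.3896, -0.0045]
tcp_rot: [-0.0, 0.017, 1.0, -0.0]
wrist_force: [0.3, 1.1, -0.0]
width: 0.0853
gripper_force: 0.0
```

Emit:
servo_tool(steps=[1,0,0,0,0,0,0,1,0,0,0,0,0,0,1,0,0,0,0,0,0,1,0,0,0,0,0,0], squeeze=40)

```text
t: 30.08
ee_pos: [0.4847, 0.3901, -0.0029]
tcp_rot: [0.001, 0.017, 1.0, 0.0]
wrist_force: [-1.1, -1.1, 5.9]
width: 0.0625
gripper_force: 42.3
```

Width 62.5 mm (bias about −1.8) means the top of the pads bears on the 64 mm lid. I'll regrip 15 mm higher so the lid is mid-pad.

Emit:
servo_tool(steps=[-1,0,0,0,0,0,0,-1,0,0,0,0,0,0,-1,0,0,-0.38,0,0,0,-1,0,0,0,0,0,0,1,0,0,0,0,0,0,1,0,0,0,0,0,0,1,0,0,0,0,0,0,1,0,0,0,0,0,0], squeeze=60)

```text
t: 31.08
ee_pos: [0.4843, 0.3898, 0.0115]
tcp_rot: [0.0, 0.017, 1.0, 0.0]
wrist_force: [-2.5, -1.5, 10.2]
width: 0.063
gripper_force: 63.1
```

Emit:
servo_tool(steps=[1,0,0,-0.3,0,0,0,1,0,0,-0.6,0,0,0,1,0,0,-1,0,0,0,1,0,0,-1,0,0,0,1,0,0,-1,0,0,0,1,0,0,0,0,0,0])

```text
t: 31.82
ee_pos: [0.4857, 0.3908, 0.1707]
tcp_rot: [0.002, 0.017, 1.0, 0.002]
wrist_force: [-0.2, 0.0, -1.8]
width: 0.0633
gripper_force: 66.4
```

```bash
python3 -c "
from h import *
plan([.598,-.0797,.2],np.pi+YAW);p=shot('wrist','w11')
rect(p,'red',.06+.156,smin=90,vmin=60)"
```

```text
t 31.82 pos [0.4857 0.3908 0.1707] F [-0.2  0.  -1.8] w 0.0633 g 66.4 j [ 0.63  0.49  1.71  0.    0.93 -0.91]
[[-0.999, 0.034, 0.004], [0.034, 0.999, 0.003], [-0.004, 0.003, -1.0]]
shift units [ -3.22 -11.66  -0.76] phi 3.107 tilt [0.004 0.003] az units -0.037
red centre 475.6 390.8 size 87.2 65.8 yaw -0.036 area px 47779.0
red centre 414.2 453.2 size 31.8 4.8 yaw -1.27 area px 1960.5
```

Emit:
servo_tool(steps=[1,-0.27,-0.8,0,0,0,-0.037,1,-0.27,-1,0,0,0,0,1,-0.27,-1,0,0,0,0,1,-0.27,-1,0,0,0,0,1,-0.27,-1,0,0,0,0,1,-0.27,-1,0,0,0,0,1,-0.27,-1,0,0,0,0,1,-0.27,-1,0,0,0,0,1,-0.27,-1,0,0,0,0,1,-0.27,-1,0,0,0,0,1,-0.27,-0.9,0,0,0,0,1,-0.27,-0.6,0,0,0,0])

```text
t: 33.38
ee_pos: [0.6221, -0.0612, 0.1658]
tcp_rot: [-0.001, -0.011, 1.0, 0.0]
wrist_force: [0.4, 0.3, -1.1]
width: 0.0628
gripper_force: 66.5
```

Emit:
servo_tool(steps=[1,0,0,0,0,0,0,1,0,0,0,0,0,0])

```text
t: 33.62
ee_pos: [0.6222, -0.0591, 0.1666]
tcp_rot: [-0.001, -0.012, 1.0, 0.0]
wrist_force: [-1.1, 0.3, -2.6]
width: 0.063
gripper_force: 66.6
```

```bash
python3 -c "
from h import *
plan([.598,-.0797,.085],np.pi+YAW)
p=shot('wrist');rect(p,'red',.06+.156,smin=90,vmin=60);p=shot('side')
rect(p,'red',.06+.156)"
```

```text
t 33.62 pos [ 0.6222 -0.0591  0.1666] F [-1.1  0.3 -2.6] w 0.063 g 66.6 j [-0.14  0.5   1.71  0.    0.93 -1.74]
[[-1.0, -0.024, -0.001], [-0.024, 1.0, 0.0], [0.001, 0.0, -1.0]]
shift units [ 0.61 -0.5   2.04] phi -3.118 tilt [-0.001  0.   ] az units -0.000
red centre 609.7 -59.7 size 83.6 63.3 yaw 0.021 area px 47743.5
red centre 555.5 -68.8 size 25.6 19.8 yaw -1.546 area px 6483.0
```

Emit:
servo_tool(steps=[1,0.3,-0.25,0,0,0,0,1,0.3,-0.25,0,0,0,0,1,0,0,0.5,0,0,0,1,0,0,0.5,0,0,0,1,0,0,0.5,0,0,0,1,0,0,0.4,0,0,0,1,0,0,0,0,0,0,1,0,0,0,0,0,0])

```text
t: 34.72
ee_pos: [0.5993, -0.0804, 0.0918]
tcp_rot: [0.0, -0.012, 1.0, -0.0]
wrist_force: [0.8, -0.3, -2.3]
width: 0.0627
gripper_force: 66.5
```

```bash
python3 -c "
from h import *
plan([.5985,-.0795,.068],np.pi+YAW)
p=shot('wrist');rect(p,'red',.06+.079,smin=90,vmin=60);p=shot('side');rect(p,'red',.06+.079)"
```

```text
t 34.73 pos [ 0.5993 -0.0804  0.0918] F [ 0.8 -0.3 -2.3] w 0.0627 g 66.5 j [-0.18  0.57  1.81  0.    0.76 -1.78]
[[-1.0, -0.024, 0.001], [-0.024, 1.0, -0.0], [-0.001, -0.0, -1.0]]
shift units [0.02 0.02 0.59] phi -3.118 tilt [ 0.001 -0.   ] az units -0.000
red centre 588.1 -81.0 size 85.4 64.6 yaw 0.022 area px 47697.0
red centre 538.0 -81.4 size 36.7 5.5 yaw -1.561 area px 2359.0
red centre 561.5 -207.0 size 120.0 103.0 yaw 0.021 area px 559.5
```

Emit:
servo_tool(steps=[1,0.02,0.02,0.2,0,0,0,1,0,0,0.2,0,0,0,1,0,0,0.15,0,0,0,1,0,0,0.07,0,0,0,1,0,0,0,0,0,0])

```text
t: 35.45
ee_pos: [0.598, -0.0794, 0.0675]
tcp_rot: [-0.0, -0.012, 1.0, 0.0]
wrist_force: [-9.9, 2.2, 25.7]
width: 0.0633
gripper_force: 68.9
```

Emit:
servo_tool(steps=[-1,0,0,0,0,0,0,-1,0,0,0,0,0,0,-1,0,0,0,0,0,0,-1,0,0,-0.5,0,0,0,-1,0,0,-1,0,0,0,-1,0,0,-1,0,0,0,-1,0,0,-1,0,0,0,-1,0,0,-1,0,0,0,-1,0,0,0,0,0,0])

```text
t: 36.58
ee_pos: [0.6, -0.0798, 0.2495]
tcp_rot: [0.003, -0.012, 1.0, -0.001]
wrist_force: [0.5, -0.0, -1.2]
width: 0.0854
gripper_force: 0.0
```

```bash
python3 -c "
from h import *
st();p=shot('wrist','w12')
for z in (.116,.120): rect(p,'red',z)
p=shot('scene');rect(p,'red',.116);rect(p,'green',.06)"
```

```text
t 36.58 pos [ 0.6    -0.0798  0.2495] F [ 0.5 -0.  -1.2] w 0.0854 g 0.0 j [-0.18  0.39  1.67  0.    1.08 -1.78]
[[-1.0, -0.024, 0.005], [-0.024, 1.0, -0.001], [-0.005, -0.001, -1.0]]
red centre 595.8 -79.9 size 107.2 63.7 yaw 0.023 area px 11248.0
red centre 594.8 -79.9 size 105.7 62.8 yaw 0.023 area px 11248.0
red centre 4103.2 -1672.4 size 2414.8 272.2 yaw -0.532 area px 1098.5
green centre 484.5 224.3 size 110.5 64.6 yaw -0.447 area px 825.5
```

Emit:
servo_tool(steps=[-1,0.35,0.94,0,0,0,0,-1,0.35,0.94,0,0,0,0,-1,0.35,0.94,0,0,0,0,-1,0.35,0.94,0,0,0,0,-1,0.35,0.94,0,0,0,0,-1,0.35,0.94,0,0,0,0,-1,0.35,0.94,0,0,0,0,-1,0.35,0.94,0,0,0,0,-1,0,0,0,0,0,0.099,-1,0,0,0,0,0,0.099,-1,0,0,0,0,0,0.099,-1,0,0,0,0,0,0])

```text
t: 38.17
ee_pos: [0.4785, 0.2184, 0.2451]
tcp_rot: [-0.001, 0.219, 0.976, -0.001]
wrist_force: [0.8, 0.6, 0.6]
width: 0.0856
gripper_force: 0.0
```

```bash
python3 -c "
from h import *
plan([.4868,.2210,.0115],np.pi-.44);p=shot('wrist')
rect(p,'green',.06)"
```

```text
t 38.17 pos [0.4785 0.2184 0.2451] F [0.8 0.6 0.6] w 0.0856 g 0.0 j [ 0.37  0.28  1.85  0.    1.02 -0.76]
[[-0.904, 0.428, -0.002], [0.428, 0.904, -0.001], [0.002, -0.002, -1.0]]
shift units [-0.17  0.16  5.84] phi 2.699 tilt [-0.002 -0.001] az units -0.001
green centre 486.3 220.8 size 103.8 63.7 yaw -0.44 area px 7873.0
```

Emit:
servo_tool(steps=[-1,-0.16,0.15,0,0,0,0,-1,0,0,0.9,0,0,0,-1,0,0,0.9,0,0,0,-1,0,0,0.9,0,0,0,-1,0,0,0.9,0,0,0,-1,0,0,0.9,0,0,0,-1,0,0,0.7,0,0,0,-1,0,0,0.35,0,0,0,-1,0,0,0.29,0,0,0,-1,0,0,0,0,0,0,-1,0,0,0,0,0,0])

```text
t: 39.6
ee_pos: [0.4881, 0.2215, 0.0135]
tcp_rot: [0.0, 0.22, 0.976, 0.0]
wrist_force: [-0.6, -0.0, 0.3]
width: 0.0856
gripper_force: 0.0
```

Emit:
servo_tool(steps=[1,0,0,0,0,0,0,1,0,0,0,0,0,0,1,0,0,0,0,0,0,1,0,0,0,0,0,0,1,0,0,0,0,0,0], squeeze=60)

```text
t: 40.22
ee_pos: [0.488, 0.2215, 0.0138]
tcp_rot: [0.001, 0.22, 0.976, 0.0]
wrist_force: [-2.4, -0.6, 11.3]
width: 0.0633
gripper_force: 62.8
```

Emit:
servo_tool(steps=[1,0,0,-0.3,0,0,0,1,0,0,-0.6,0,0,0,1,0,0,-1,0,0,0,1,0,0,-1,0,0,0,1,0,0,-1,0,0,0,1,0,0,-0.5,0,0,-0.099,1,0,0,0,0,0,-0.099,1,0,0,0,0,0,-0.099,1,0,0,0,0,0,0])

```text
t: 41.35
ee_pos: [0.4873, 0.2212, 0.1894]
tcp_rot: [0.0, -0.011, 1.0, 0.0]
wrist_force: [0.2, 0.8, -2.8]
width: 0.0634
gripper_force: 67.0
```

```bash
python3 -c "
from h import *
plan([.6036,-.2888,.09],np.pi+YAW)
p=shot('wrist');rect(p,'green',.06+.176,smin=90,vmin=60)"
```

```text
t 41.35 pos [0.4873 0.2212 0.1894] F [ 0.2  0.8 -2.8] w 0.0634 g 67.0 j [ 0.37  0.36  1.89  0.    0.89 -1.22]
[[-1.0, -0.023, 0.0], [-0.023, 1.0, 0.0], [-0.0, 0.0, -1.0]]
shift units [ -2.61 -12.81   2.48] phi -3.119 tilt [0. 0.] az units -0.001
green centre 476.0 220.6 size 86.4 63.6 yaw 0.025 area px 47336.5
```

Emit:
servo_tool(steps=[1,-0.22,-1,0,0,0,0,1,-0.22,-1,0,0,0,0,1,-0.22,-1,0,0,0,0,1,-0.22,-1,0,0,0,0,1,-0.22,-1,0,0,0,0,1,-0.22,-1,0,0,0,0,1,-0.22,-1,0,0,0,0,1,-0.22,-1,0,0,0,0,1,-0.22,-1,0,0,0,0,1,-0.22,-1,0,0,0,0,1,-0.22,-1,0,0,0,0,1,-0.22,-1,0,0,0,0])

```text
t: 42.9
ee_pos: [0.6044, -0.2574, 0.1888]
tcp_rot: [-0.0, -0.01, 1.0, 0.0]
wrist_force: [0.8, 0.1, -2.8]
width: 0.0632
gripper_force: 67.2
```

Emit:
servo_tool(steps=[1,0,-0.4,0,0,0,0,1,0,-0.4,0,0,0,0,1,0,0,0.5,0,0,0,1,0,0,0.5,0,0,0,1,0,0,0,0,0,0])

```text
t: 43.52
ee_pos: [0.604, -0.2871, 0.1475]
tcp_rot: [-0.001, -0.012, 1.0, 0.001]
wrist_force: [-0.6, 0.5, -2.7]
width: 0.0629
gripper_force: 67.2
```

```bash
python3 -c "
from h import *
plan([.6045,-.2888,.093],np.pi+YAW)
p=shot('wrist');rect(p,'green',.06+.135,smin=90,vmin=60)"
```

```text
t 43.52 pos [ 0.604  -0.2871  0.1475] F [-0.6  0.5 -2.7] w 0.0629 g 67.2 j [-0.49  0.58  1.61  0.    0.95 -2.08]
[[-1.0, -0.023, -0.003], [-0.023, 1.0, 0.002], [0.003, 0.002, -1.0]]
shift units [-0.01 -0.05  1.36] phi -3.118 tilt [-0.003  0.002] az units -0.001
green centre 592.1 -287.7 size 85.1 63.1 yaw 0.024 area px 47245.5
green centre 541.3 -289.9 size 28.1 6.5 yaw -1.547 area px 2445.5
```

Emit:
servo_tool(steps=[1,-0.01,-0.05,0.5,0,0,0,1,0,0,0.5,0,0,0,1,0,0,0.36,0,0,0,1,0,0,0,0,0,0,1,0,0,0,0,0,0])

```text
t: 44.2
ee_pos: [0.6058, -0.2902, 0.0946]
tcp_rot: [0.0, -0.012, 1.0, -0.0]
wrist_force: [0.7, -0.0, -1.7]
width: 0.063
gripper_force: 67.2
```

```bash
python3 -c "
from h import *
plan([.6045,-.2888,.07],np.pi+YAW)
p=shot('wrist');rect(p,'green',.06+.079,smin=90,vmin=60)"
```

```text
t 44.2 pos [ 0.6058 -0.2902  0.0946] F [ 0.7 -0.  -1.7] w 0.063 g 67.2 j [-0.49  0.64  1.65  0.    0.85 -2.09]
[[-1.0, -0.024, 0.0], [-0.024, 1.0, -0.0], [-0.0, -0.0, -1.0]]
shift units [0.03 0.04 0.61] phi -3.118 tilt [ 0. -0.] az units -0.000
green centre 595.7 -290.8 size 87.7 64.9 yaw 0.025 area px 47279.0
green centre 544.1 -291.2 size 36.9 5.6 yaw -1.562 area px 2285.0
```

Emit:
servo_tool(steps=[1,0.03,0.04,0.2,0,0,0,1,0,0,0.2,0,0,0,1,0,0,0.15,0,0,0,1,0,0,0.08,0,0,0,1,0,0,0,0,0,0])

```text
t: 44.88
ee_pos: [0.6042, -0.2885, 0.0698]
tcp_rot: [-0.0, -0.012, 1.0, 0.0]
wrist_force: [-5.5, 2.1, 9.8]
width: 0.0627
gripper_force: 68.5
```

Emit:
servo_tool(steps=[-1,0,0,0,0,0,0,-1,0,0,0,0,0,0,-1,0,0,0,0,0,0,-1,0,0,-0.5,0,0,0,-1,0,0,-1,0,0,0,-1,0,0,-1,0,0,0,-1,0,0,-1,0,0,0,-1,0,0,-1,0,0,0,1,0,0,0,0,0,0,1,0,0,0,0,0,0])

```text
t: 46.12
ee_pos: [0.6043, -0.2884, 0.2499]
tcp_rot: [0.0, -0.012, 1.0, -0.0]
wrist_force: [-0.4, -0.1, -0.6]
width: 0.0514
gripper_force: 0.0
```

```bash
python3 -c "
from h import *
st();p=shot('wrist','w13')
rect(p,'green',.116);rect(p,'red',.116); rect(p,'yellow',.06)"
```

```text
t 46.12 pos [ 0.6043 -0.2884  0.2499] F [-0.4 -0.1 -0.6] w 0.0514 g 0.0 j [-0.49  0.48  1.51  0.    1.15 -2.09]
[[-1.0, -0.024, 0.001], [-0.024, 1.0, -0.0], [-0.001, -0.0, -1.0]]
green centre 601.1 -289.1 size 107.6 63.5 yaw 0.024 area px 11172.5
red centre 596.3 -95.2 size 107.4 96.1 yaw 0.025 area px 12310.0
yellow centre 600.1 -185.6 size 102.7 65.0 yaw 0.025 area px 7979.5
```

```bash
python3 -c "
from h import *
p=shot('wrist')['frame'];s=shot('side')['frame'][200:350,240:440]
o=np.hstack([cv2.resize(p[:,100:520],(350,400)),cv2.resize(s,(450,400),interpolation=2)])
cv2.imwrite('pics/c14.png',o[:,:,::-1])"
```

```text
(no output)
```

View pics/c14.png

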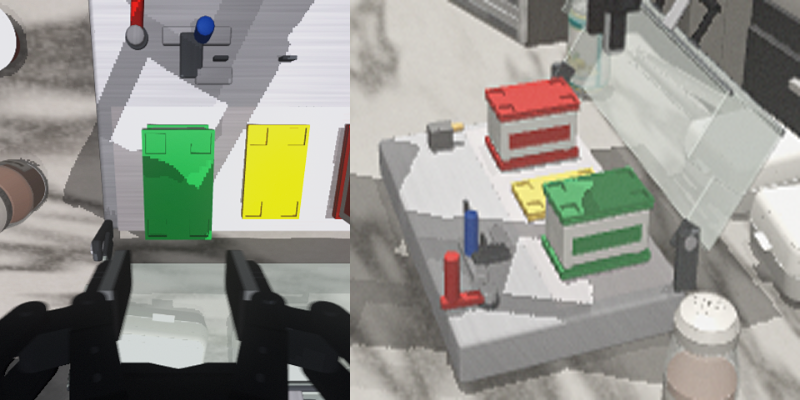

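Both tubs sit level and aligned on their lids (green at crop (597,220), red at (533,125)). The hood is open behind them and the shaker untouched. Now back to the handle where I left it.

Emit:
servo_tool(steps=[0.2,0,0,-1,0,0,0.111,0.2,0,0,-1,0,0,0.111,0.2,0,0,-0.8,0,0,0.111,0.2,0,0,0,0,0,0.111,0.2,0,0,0,0,0,0.111,0.2,0,0,0,0,0,0.111,0.2,0,0,0,0,0,0.111,0.2,0,0,0,0,0,0.111,0.2,0,0,0,0,0,0.112,0.2,0,0,0,0,0,0,0.2,0,0,0,0,0,0])

```text
t: 47.65
ee_pos: [0.6043, -0.2884, 0.3607]
tcp_rot: [-0.0, 0.697, 0.717, -0.0]
wrist_force: [0.7, 0.6, 0.9]
width: 0.0344
gripper_force: 0.0
```

Emit:
servo_tool(steps=[0.2,0.97,0.97,0,0,0,0,0.2,0.97,0.97,0,0,0,0,0.2,0.97,0.97,0,0,0,0,0.2,0.97,0.97,0,0,0,0,0.2,0,0,0,0,0,0,0.2,0,0,0,0,0,0])

```text
t: 48.4
ee_pos: [0.7557, -0.1297, 0.3607]
tcp_rot: [-0.0, 0.698, 0.716, -0.0]
wrist_force: [-0.1, -0.2, 0.7]
width: 0.0337
gripper_force: 0.0
```

```bash
python3 -c "
from h import *
plan([.7602,-.1302,.2404],np.pi/2+YAW)
p=shot('wrist','w15'); rec(p,['hood_handle'],2)
g=cv2.cvtColor(p['frame'],cv2.COLOR_RGB2GRAY); X=np.array([.7602,-.1302,.2404+.022]); u=proj(p,X); print(u)
# dark bar columns along the row a bit above (toward +y)
for dy in (.02,.03): 
    a=proj(p,X+[-.024*dy,dy,0]); r=g[int(a[1])]; c=np.where(r[int(a[0])-60:int(a[0])+60]<55)[0]+int(a[0])-60; print(a,c.tolist())
"
```

```text
t 48.4 pos [ 0.7557 -0.1297  0.3607] F [-0.1 -0.2  0.7] w 0.0337 g 0.0 j [-0.21  0.58  1.08 -0.    1.48 -0.24]
[[-0.026, 1.0, -0.001], [1.0, 0.026, -0.0], [-0.0, -0.001, -1.0]]
shift units [-0.01  0.12  3.01] phi 1.597 tilt [-0.001 -0.   ] az units 0.001
hood_handle [ 0.7403 -0.1208  0.217 ] 0.84
[320.3 239. ]
[320.6 210.2] [348, 349, 350, 351, 352, 353, 354, 355, 356, 357, 358, 359, 360, 361, 362]
[320.7 195.3] [348, 349, 350, 351, 352, 353, 354, 355, 356, 358, 359, 360, 361, 362, 363]
```

```bash
python3 -c "
from h import *
p=shot('wrist'); g=cv2.cvtColor(p['frame'],cv2.COLOR_RGB2GRAY)
def H(t,y): return w(.113-.178*np.cos(t)+.020*np.sin(t),y,.1+.178*np.sin(t)+.02*np.cos(t))
for t in (1.8,1.9,1.98,2.05,2.1,2.15,2.2): 
    a=proj(p,H(t,.08)); print(t,a,np.round(H(t,.05),4),'free-end rows',proj(p,H(t,.1)),proj(p,H(t,0)))
for v in range(120,230,12): 
    c=np.where(g[v,250:450]<60)[0]+250; print(v,c.min() if len(c) else 0,c.max() if len(c) else 0,len(c))
"
```

```text
1.8 [270.5 196.8] [ 0.7277 -0.1319  0.2688] free-end rows [269.4 165.1] [274.2 309.2]
1.9 [296.7 194.8] [ 0.7442 -0.1315  0.262 ] free-end rows [296.4 164. ] [298.1 304.8]
1.98 [316. 193.] [ 0.7569 -0.1312  0.2553] free-end rows [316.1 162.9] [315.7 300.7]
2.05 [331.4 191.3] [ 0.7676 -0.1309  0.2487] free-end rows [331.8 161.8] [329.8 296.8]
2.1 [341.4 190. ] [ 0.7749 -0.1307  0.2436] free-end rows [342.1 161.1] [339.1 293.9]
2.15 [350.7 188.6] [ 0.7819 -0.1306  0.238 ] free-end rows [351.6 160.3] [347.7 290.9]
2.2 [359.3 187.3] [ 0.7887 -0.1304  0.2321] free-end rows [360.3 159.4] [355.6 287.7]
120 0 0 0
132 0 0 0
144 0 0 0
156 319 365 41
168 349 364 11
180 349 364 10
192 253 363 16
204 339 363 16
216 348 362 15
228 348 362 15
```

Emit:
servo_tool(steps=[0.2,0,0.76,0,0,0,0,0.2,0,0,0.7,0,0,0,0.2,0,0,0.7,0,0,0,0.2,0,0,0.7,0,0,0,0.2,0,0,0.6,0,0,0,0.2,0,0,0.6,0,0,0,0.2,0,0,0.44,0,0,0,0.2,0,0,0,0,0,0])

```text
t: 49.55
ee_pos: [0.7854, -0.1295, 0.2104]
tcp_rot: [-0.001, 0.699, 0.715, -0.001]
wrist_force: [-0.3, 0.1, 0.4]
width: 0.0342
gripper_force: 0.0
```

Emit:
servo_tool(steps=[1,0,0,0,0,0,0,1,0,0,0,0,0,0,1,0,0,0,0,0,0,1,0,0,0,0,0,0], squeeze=40)

```text
t: 50.05
ee_pos: [0.787, -0.1292, 0.2126]
tcp_rot: [0.001, 0.699, 0.715, 0.001]
wrist_force: [3.3, -2.2, 5.2]
width: 0.0103
gripper_force: 39.5
```

```bash
python3 -c "
from h import *
hood()
v=lambda t:np.array([-178*np.cos(t)+20*np.sin(t),178*np.sin(t)+20*np.cos(t)])
T=np.arange(2.18,-.05,-.109); print([np.round((v(b)-v(a))/40*[1,-1],2).tolist() for a,b in zip(T[:-1],T[1:])])"
```

```text
t 50.05 pos [ 0.787  -0.1292  0.2126] F [ 3.3 -2.2  5.2] w 0.0103 g 39.5 j [-0.2   0.7   1.2  -0.    1.24 -0.22]
[[-0.024, 1.0, 0.002], [1.0, 0.024, -0.001], [-0.001, 0.002, -1.0]]
r 179.67735421395827 theta 2.186107732096662
Frad 6.0392099672993815 Ftan -1.0899120285831811
[[-0.38, -0.3], [-0.41, -0.26], [-0.44, -0.21], [-0.46, -0.16], [-0.47, -0.11], [-0.48, -0.06], [-0.49, -0.01], [-0.49, 0.05], [-0.48, 0.1], [-0.46, 0.15], [-0.44, 0.2], [-0.42, 0.25], [-0.39, 0.29], [-0.36, 0.33], [-0.32, 0.37], [-0.28, 0.4], [-0.23, 0.43], [-0.18, 0.45], [-0.13, 0.47], [-0.08, 0.48]]
```

Emit:
servo_tool(steps=[1,0,-0.38,-0.3,0,0,0,1,0,-0.41,-0.26,0,0,0,1,0,-0.44,-0.21,0,0,0,1,0,0,0,0,0,0])

```text
t: 50.55
ee_pos: [0.7383, -0.1304, 0.2454]
tcp_rot: [0.002, 0.699, 0.715, 0.002]
wrist_force: [6.8, -1.0, 14.2]
width: 0.0103
gripper_force: 41.3
```

```bash
python3 -c "
from h import *
hood()"
```

```text
t 50.55 pos [ 0.7383 -0.1304  0.2454] F [ 6.8 -1.  14.2] w 0.0103 g 41.3 j [-0.22  0.6   1.31  0.    1.22 -0.24]
[[-0.023, 1.0, 0.005], [1.0, 0.023, -0.001], [-0.001, 0.005, -1.0]]
r 181.30779695405545 theta 1.8591839219615867
Frad 15.692620982369139 Ftan 0.742458375900537
```

Emit:
servo_tool(steps=[1,0,-0.46,-0.19,0,0,0,1,0,-0.47,-0.13,0,0,0,1,0,-0.48,-0.08,0,0,0,1,0,0,0,0,0,0])

```text
t: 51.05
ee_pos: [0.6805, -0.1316, 0.2602]
tcp_rot: [0.001, 0.699, 0.715, 0.001]
wrist_force: [-0.3, 0.6, 13.2]
width: 0.01
gripper_force: 40.8
```

Emit:
servo_tool(steps=[1,0,-0.49,-0.02,0,0,0,1,0,-0.49,0.05,0,0,0,1,0,0,0,0,0,0])

```text
t: 51.42
ee_pos: [0.6408, -0.1325, 0.2581]
tcp_rot: [0.0, 0.699, 0.715, 0.0]
wrist_force: [-1.3, -1.0, 9.5]
width: 0.0103
gripper_force: 41.1
```

```bash
python3 -c "
from h import *
hood()"
```

```text
t 51.42 pos [ 0.6408 -0.1325  0.2581] F [-1.3 -1.   9.5] w 0.0103 g 41.1 j [-0.25  0.45  1.54 -0.    1.15 -0.27]
[[-0.023, 1.0, 0.0], [1.0, 0.023, -0.0], [-0.0, 0.0, -1.0]]
r 181.68338034457136 theta 1.310613782209321
Frad 9.640846682009567 Ftan 0.09020578697832703
```

Emit:
servo_tool(steps=[1,0,-0.48,0.08,0,0,0,1,0,-0.47,0.14,0,0,0,1,0,-0.45,0.19,0,0,0,1,0,0,0,0,0,0])

```text
t: 51.92
ee_pos: [0.5839, -0.1337, 0.2405]
tcp_rot: [-0.001, 0.699, 0.715, -0.001]
wrist_force: [-5.0, -0.9, 5.6]
width: 0.0101
gripper_force: 40.3
```

Emit:
servo_tool(steps=[1,0,-0.43,0.24,0,0,0,1,0,-0.4,0.28,0,0,0,1,0,0,0,0,0,0])

```text
t: 52.3
ee_pos: [0.5517, -0.1344, 0.219]
tcp_rot: [-0.001, 0.699, 0.715, -0.0]
wrist_force: [3.1, -1.4, -6.5]
width: 0.0102
gripper_force: 40.5
```

```bash
python3 -c "
from h import *
hood()"
```

```text
t 52.3 pos [ 0.5517 -0.1344  0.219 ] F [ 3.1 -1.4 -6.5] w 0.0102 g 40.5 j [-0.29  0.37  1.79 -0.    0.99 -0.32]
[[-0.023, 1.0, -0.001], [1.0, 0.023, 0.0], [0.0, -0.001, -1.0]]
r 182.24399505668484 theta 0.7692541553909535
Frad -6.959870961653263 Ftan -1.7812903625697574
```

Emit:
servo_tool(steps=[1,0,-0.36,0.34,0,0,0,1,0,-0.31,0.37,0,0,0,1,0,-0.27,0.4,0,0,0,1,0,0,0,0,0,0])

```text
t: 52.8
ee_pos: [0.5143, -0.1353, 0.1747]
tcp_rot: [-0.001, 0.699, 0.715, -0.0]
wrist_force: [0.2, -1.9, -4.2]
width: 0.0102
gripper_force: 41.1
```

```bash
python3 -c "
from h import *
hood()"
```

```text
t 52.8 pos [ 0.5143 -0.1353  0.1747] F [ 0.2 -1.9 -4.2] w 0.0102 g 41.1 j [-0.31  0.37  1.91 -0.    0.86 -0.34]
[[-0.023, 1.0, -0.002], [1.0, 0.023, 0.0], [0.001, -0.002, -1.0]]
r 181.14728493735012 theta 0.44892642202111954
Frad -2.383521214542199 Ftan -3.5215246454440297
```

Emit:
servo_tool(steps=[1,0,-0.22,0.42,0,0,0,1,0,-0.17,0.44,0,0,0,1,0,-0.12,0.46,0,0,0,1,0,0,0,0,0,0])

```text
t: 53.3
ee_pos: [0.4934, -0.1357, 0.1218]
tcp_rot: [-0.001, 0.699, 0.715, -0.001]
wrist_force: [-5.0, -3.1, -2.2]
width: 0.0097
gripper_force: 43.0
```

```bash
python3 -c "
from h import *
hood()"
```

```text
t 53.3 pos [ 0.4934 -0.1357  0.1218] F [-5.  -3.1 -2.2] w 0.0097 g 43.0 j [-0.33  0.42  2.   -0.    0.72 -0.35]
[[-0.024, 1.0, -0.003], [1.0, 0.024, 0.001], [0.001, -0.003, -1.0]]
r 179.62727253936734 theta 0.13215919215332095
Frad 4.385396949823271 Ftan -3.3148257507293097
```

Emit:
servo_tool(steps=[1,0,-0.04,0.15,0,0,0,1,0,-0.03,0.15,0,0,0,1,0,-0.02,0.15,0,0,0,1,0,-0.01,0.1,0,0,0,1,0,0,0.04,0,0,0,1,0,0,0,0,0,0])

```text
t: 54.05
ee_pos: [0.4897, -0.1358, 0.0996]
tcp_rot: [-0.001, 0.699, 0.715, -0.001]
wrist_force: [-8.0, -2.8, 6.9]
width: 0.0099
gripper_force: 44.5
```

```bash
python3 -c "
from h import *
hood()"
```

```text
t 54.05 pos [ 0.4897 -0.1358  0.0996] F [-8.  -2.8  6.9] w 0.0099 g 44.5 j [-0.33  0.45  2.03 -0.    0.66 -0.35]
[[-0.024, 1.0, -0.002], [1.0, 0.024, 0.0], [0.001, -0.002, -1.0]]
r 179.2606994703847 theta 0.0063740498423841
Frad 8.828297975585944 Ftan 5.920988613362491
```

Emit:
servo_tool(steps=[1,0,0,0.03,0,0,0,1,0,0,0.03,0,0,0,1,0,0,0,0,0,0])

```text
t: 54.42
ee_pos: [0.4897, -0.1359, 0.0987]
tcp_rot: [-0.001, 0.699, 0.715, -0.001]
wrist_force: [-17.6, -1.0, 45.1]
width: 0.0097
gripper_force: 48.8
```

Hard stop at the original shut height. Release and rise, then check.

Emit:
servo_tool(steps=[1,0,0,-0.05,0,0,0,0.2,0,0,0,0,0,0,0.2,0,0,0,0,0,0,0.2,0,0,0,0,0,0,0.2,0,0,-0.3,0,0,0,0.2,0,0,-0.5,0,0,0,0.2,0,0,-1,0,0,0,0.2,0,0,-1,0,0,0,0.2,0,0,-1,0,0,0,0.2,0,0,0,0,0,0])

```text
t: 55.68
ee_pos: [0.492, -0.1365, 0.2544]
tcp_rot: [0.003, 0.699, 0.715, 0.001]
wrist_force: [0.3, 0.3, 0.1]
width: 0.0341
gripper_force: 0.0
```

```bash
python3 -c "
from h import *
st();p=shot('wrist','w16'); g=cv2.cvtColor(p['frame'],cv2.COLOR_RGB2GRAY)
def H(t,y): return w(.113-.178*np.cos(t)+.020*np.sin(t),y,.1+.178*np.sin(t)+.02*np.cos(t))
for t in (0,.05,.1): print(t,proj(p,H(t,.08)),proj(p,H(t,.1)),proj(p,H(t,0)))
for v in range(150,260,12): 
    c=np.where(g[v,250:420]<60)[0]+250; print(v,c.min() if len(c) else 0,c.max() if len(c) else 0,len(c))
for c in ('red','green'): rect(p,c,.116,smin=50)
rec(p,['hood_handle'],1)
q=shot('side'); rec(q,['dip','shaker'],1); q=shot('scene'); rec(q,['can','dip','shaker'],1)
"
```

```text
t 55.67 pos [ 0.492  -0.1365  0.2544] F [0.3 0.3 0.1] w 0.0341 g 0.0 j [-0.33  0.24  1.87  0.    1.02 -0.35]
[[-0.024, 1.0, 0.006], [1.0, 0.024, -0.002], [-0.002, 0.006, -1.0]]
0 [309.6 186.5] [309.5 159.1] [309.8 285.3]
0.05 [311.2 188.5] [311.2 160.4] [311.3 289.9]
0.1 [313.6 190.7] [313.6 161.7] [313.5 294.8]
150 365 366 2
162 302 366 60
174 302 316 11
186 302 358 16
198 302 382 19
210 302 381 19
222 302 371 17
234 303 371 16
246 303 379 17
258 303 370 16
red centre 597.2 -79.5 size 102.7 62.4 yaw 0.024 area px 11915.5
hood_handle [ 0.5907 -0.1041  0.1442] 0.85
dip [ 0.4674 -0.507   0.0337] 0.78
shaker [ 0.6233 -0.5108  0.07  ] 0.86
can [0.7431 0.164  0.0735] 0.7
dip [ 0.4647 -0.4799  0.0346] 0.78
shaker [ 0.6238 -0.4715  0.1127] 0.78
```

```bash
python3 -c "
from h import *
for cam,box in (('side',(285,210,385,300)),('scene',(320,190,420,290))):
    q=shot(cam)['frame'][:,:,::-1]; o=cv2.imread(f'pics/{cam}0.png'); x0,y0,x1,y1=box
    a=cv2.cvtColor(o[y0:y1,x0:x1],6).astype(int);b=cv2.cvtColor(np.ascontiguousarray(q[y0:y1,x0:x1]),6).astype(int)
    d=np.abs(a-b); print(cam,(d>30).sum(),d.mean())
# wrist shut reference: bar rows/cols fit of w6-type not available; track handle template in side
o=cv2.imread('pics/side0.png'); q=shot('side')['frame'][:,:,::-1].copy()
for (x,y,ww,h) in ((294,214,40,16),(345,250,50,40),(278,236,34,20)):
    r=cv2.matchTemplate(q[y-8:y+h+8,x-8:x+ww+8],o[y:y+h,x:x+ww],cv2.TM_CCOEFF_NORMED); _,m,_,l=cv2.minMaxLoc(r); print(m,l[0]-8,l[1]-8)
o=cv2.imread('pics/scene0.png'); q=shot('scene')['frame'][:,:,::-1].copy()
for (x,y,ww,h) in ((345,225,55,45),(300,225,50,30)):
    r=cv2.matchTemplate(q[y-8:y+h+8,x-8:x+ww+8],o[y:y+h,x:x+ww],cv2.TM_CCOEFF_NORMED); _,m,_,l=cv2.minMaxLoc(r); print('scene',m,l[0]-8,l[1]-8)
"
```

```text
side 766 10.43811111111111
scene 1283 18.3023
0.9957759380340576 0 0
0.9524753093719482 0 0
0.9649566411972046 0 0
scene 0.7692924737930298 0 0
scene 0.9377724528312683 0 0
```

```bash
python3 -c "
from plant import manip
print(manip.close_job())"
```

```text
the job is handed in; nothing more can be done
None
```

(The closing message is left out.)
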